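# Level the rocking stand under the jar

## Robot

A 6-joint arm with a two-finger parallel gripper is mounted at the origin on a cart in front of the work surface, level with it; the furniture and walls round the work are solid. World frame = base frame: x ahead of the robot, y to its left, z up, the work surface at z = 0. Lengths are in m, angles in rad, forces in N, time in s.
With the tool pointing down it reaches from about 0.3 to 0.875 m from the base axis. Payload 6.4 kg.
Tool frame: the origin (TCP) lies between the finger pads; the fingertips stand 8 mm ahead of it and the grasp point (between the pads) lies 11 mm behind it (ctrl.finger_overhang is the distance from the TCP to the fingertips, in m); z points along the fingers, y is the line along which they close (so a half turn about z gives the same grasp; the last joint's range is limited). The gripper opens to 85 mm and grips with 20 to 120 N. Pads are 22 mm wide; open, the fingers measure 114 mm over their backs; the gripper's body (76 mm by 85 mm) begins 54 mm behind the grasp point. The pads swing forward as they close: fully open they stand 13 mm farther back than shut.
Start: joints at [1.084, 0.181, 1.607, -0, 1.354, -0.206], TCP at [0.159, 0.552, 0.213] pointing down, gripper open.
Joint ranges: [-2.99, 2.99], [-0.89, 2.07], [0.3, 2.58], [-1.14, 4.28], [0, 2.63], [-3.12, 3.12]. Speed limits (rad/s): [2.57, 2.57, 3.01, 3.14, 3.14, 3.14].

## Interface

Orientations are given as a unit quaternion [w, x, y, z].
In Python, from bench import ctrl, camera gives the robot as it stands.
- The arm moves only by the shell command python3 -m pendant 'ROWS' [OPENING]. ROWS is JSON, a list of rows, each a list of 6 numbers: the shift along the world's x, y, z normalised to -1 to 1, where 1 is 200 mm, then the turn, a rotation vector about the world's x, y, z normalised to -1 to 1, where 1 is pi/2 rad. In form: [[dx, dy, dz, rx, ry, rz], ...]. A call has exactly 10 rows; each row shifts and turns the commanded pose from where the row before left it; what a row does not reach is not made up. A row lasts 1/8 s, in which the tool goes at most 62.5 mm and 10.7 degrees, less where a joint would pass 70% of its speed; a pose out of reach is approached as far as the arm can. A call with a number of a shift or a turn outside -1 to 1 is refused whole. A call with a gripper value outside its range is refused whole. OPENING is the opening, from -1 (shut) to 1 (fully open), set as the call begins (- or left out, the last holds). The fingers move at their own pace and stop on an object; the grip force is fixed at half the most. Time passes only in rows, so rows that do not move let the fingers close, or fill a call up. It gives the time, the measured TCP pose, the force, the opening and the grip force at its end, in the units of the state.
- ctrl.get_obs(): the state, without advancing time (a new reading comes with each control period).
- camera(name): name is "side" or "top" or "wrist"; returns a dict with "color" (400x640x3 uint8, blue, green, red), "fx", "fy", "cx", "cy" (pixels), "xyz" and "rotation" of the camera in the world; the wrist camera has in their place "hand_eye" (4x4, takes a point from camera to tool coordinates, whose origin is the TCP and whose axes are the flange's). Camera axes: x right, y down, z forward; pixel columns grow to the right and rows downward; lengths in m; the calibration is good to about 2 mm. A picture is of the moment at which its call begins: read the wrist's pose just before it. There is no depth.
- ctrl.hand_in(): hands the job in; it is judged then, once.
The state is a dict: "time_s": time; "q": joint angles; "dq": joint speeds; "joint_efforts": joint torques, N m; "eef_pos": TCP position; "eef_rot": TCP orientation; "wrist_force": force on the tool from outside, world axes, zero at the start; "torque": the same for the moment, N m; "opening": opening from 0.0 (shut) to 1.0 (fully open); "grasp_force": force on a finger pad.
Only numpy, scipy, OpenCV 4.12 (cv2) and the standard library are available. Lean on these libraries where they do the work, as an engineer would, in place of code of your own. Each camera call takes 0.05 s, during which the arm holds its last target. There are 200 camera calls.

## Task

The white levelling stand slopes and rocks. Move the amber jar away from the knobs into the middle of the blue circle on the stand, and turn the two front levelling knobs until the plate is level and all four feet carry load, so that it no longer rocks. Leave the stand where it stands and do not knock the bottles, tape roll and box around it.

Things in the scene. Friction and masses are not known exactly. Their poses are not given: they have to be found in the camera images.
- stand: Loose levelling stand, 2.7 kg: white plate 200 (x) x 240 (y) x 14 mm on four black rubber feet at x +-75, y +-90 mm. Origin under its middle at the level of the unloaded rear soles; plate underside at +22 mm, top at +36. Front edge (-x, thin blue line) roughly faces the robot and has the black knobs, left at +y. Rear feet fixed; front feet on screws start up to 7 mm too far in or out, so it slopes and rocks.
- ring (a point): Centre of the blue circle (86 mm across) painted on the plate, on the top surface, 25 mm behind the plate's middle.
- jar: Amber jar with a black cap, 61 mm across and 110 mm tall (cap: the top 22 mm, 1 mm wider all round than the body), about 0.2 kg, standing on the plate close to the knobs, in the way of a gripper that would turn them. Origin at the middle of its base, z up.
- grip_left (a point): Middle of the round fluted black left knob, 48 mm wide, 26 tall (13 above and below this point), on its axis 61 mm above the stand's origin; 12 mm gap below it. x axis: the white line on top. Clockwise from above lowers the left front foot (raises the corner), 2.55 mm a radian, 16 a turn. It keeps its height on the plate, friction 0.08 Nm, stays put; stops 3 rad either side of the level setting.
- grip_right (a point): Middle of the round fluted black right knob, 48 mm wide, 26 tall (13 above and below this point), on its axis 61 mm above the stand's origin; 12 mm gap below it. x axis: the white line on top. Clockwise from above lowers the right front foot (raises the corner), 2.55 mm a radian, 16 a turn. It keeps its height on the plate, friction 0.08 Nm, stays put; stops 3 rad either side of the level setting.
- foot_front_left: Front left foot on its screw: steel stem with a round rubber pad, 36 mm across and 12 mm tall, below it. Origin on the stem at the top of the pad, 12 mm above the unloaded sole; the pad gives about 0.14 mm a newton. The foot reaches as far below the plate as the rear feet, as it should, when this point is 10 mm below the plate's underside.
- corner_front_left (a point): Point of the plate's underside straight above the front left foot, on the screw's axis. Its distance from the foot's origin tells how far the screw is out: 10 mm at the level setting, more when it reaches too far.
- foot_rear_left: Rear left foot, fixed in reach: rubber pad 36 mm across, 12 mm tall, gives about 0.14 mm a newton. Origin at the middle of its sole, 22 mm below the plate's underside when unloaded.
- foot_front_right: Front right foot on its screw: steel stem with a round rubber pad, 36 mm across and 12 mm tall, below it. Origin on the stem at the top of the pad, 12 mm above the unloaded sole; the pad gives about 0.14 mm a newton. The foot reaches as far below the plate as the rear feet, as it should, when this point is 10 mm below the plate's underside.
- corner_front_right (a point): Point of the plate's underside straight above the front right foot, on the screw's axis. Its distance from the foot's origin tells how far the screw is out: 10 mm at the level setting, more when it reaches too far.
- foot_rear_right: Rear right foot, fixed in reach: rubber pad 36 mm across, 12 mm tall, gives about 0.14 mm a newton. Origin at the middle of its sole, 22 mm below the plate's underside when unloaded.
- orange_cap_bottle: Bystander: white bottle with an orange cap, 61 mm across, 130 mm tall, on the bench beside one of the knobs. Origin at the middle of its base.
- green_bottle: Bystander: green bottle with a white cap, 46 mm across, 120 mm tall, on the bench beside the other knob. Origin at the middle of its base.
- tape_roll: Bystander: green tape roll lying flat, 71 mm across, 24 mm tall, left of the stand. Origin at the middle of its underside.
- slide_box: Bystander: black box 75 x 115 x 36 mm, right of the stand. Origin at the middle of its underside.
Things that resemble listed ones, but are neither listed nor needed, are in the scene too. What is meant by the jar is not red, and is the larger of those in its own colour.

How it is judged:
By the outcome, as a careful person would: the job done as asked, in the order asked, and still so for the second after the job is handed in, with the robot touching nothing.
It also fails if it takes over 72 s, if anything falls off the work surface, if the arm or the gripper's body presses on something with over 40 N, if the wrist force passes 120 N, or if a joint passes its speed limit or range.

## Working session

There is one attempt and no reset: what is moved stays moved. The work goes in short steps, Python scripts to look and compute and a shell command to move; the robot and the scene stay as the last step left them, time stands still between calls to the robot, and variables do not carry over. Pictures are saved under pics/ and viewed, at most 10 in all, crops included, and the job is handed in when it is done.

```bash
ls; mkdir -p pics
python3 - <<'E'
from bench import ctrl,camera
import cv2,numpy as np
o=ctrl.get_obs();print({k:np.round(v,3) for k,v in o.items()})
for n in ("top","side"):
    c=camera(n);cv2.imwrite(f"pics/{n}0.png",c["color"]);print(n,c["fx"],c["fy"],c["cx"],c["cy"],np.round(c["xyz"],4).tolist(),np.round(c["rotation"],4).tolist())
E
```

```text
pics
{'time_s': np.float64(0.0), 'q': array([ 1.084,  0.182,  1.608,  0.   ,  1.354, -0.206]), 'dq': array([ 0.003, -0.   ,  0.001,  0.001, -0.002, -0.   ]), 'joint_efforts': array([ 1.0000e-03, -4.4486e+01, -3.5134e+01, -0.0000e+00,  9.0000e-03,
        0.0000e+00]), 'eef_pos': array([0.159, 0.552, 0.212]), 'eef_rot': array([-0.   ,  0.14 ,  0.99 , -0.001]), 'wrist_force': array([ 0.331,  0.281, -0.   ]), 'torque': array([0.066, 0.04 , 0.007]), 'grasp_force': np.float64(0.0), 'opening': np.float64(1.002)}
top 442.1384205708125 442.1384205708125 311.77516097315083 202.5350593946185 [0.3771, 0.0304, 1.1914] [-0.0424, 0.7127, -0.6969, 0.0684]
side 426.2266738862619 426.2266738862619 319.2687829764126 198.58652206463645 [0.5411, -0.7743, 0.5744] [-0.4844, 0.8748, -0.0072, 0.0046]
```

View pics/top0.png

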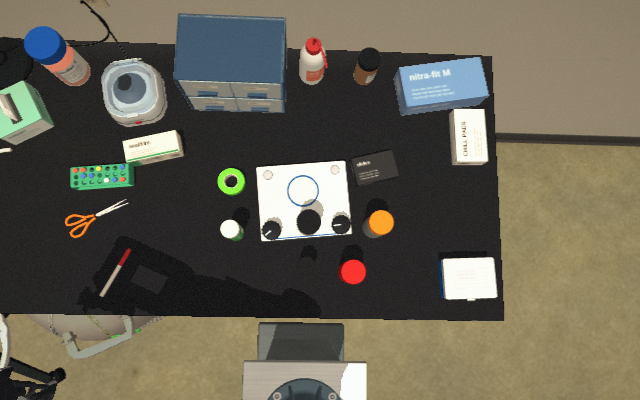

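View pics/side0.png

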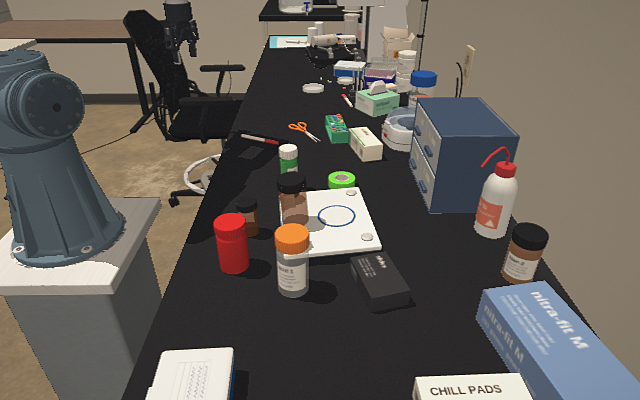

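The top view shows the plate with corners at about (257,167), (346,161), (352,233) and (262,241). The ring is at (303,191), the jar cap at (309,222), and the knobs at (272,230) and (341,224). The orange cap is at (380,223), the green bottle at (232,230), and the red jar (352,272) and a small amber jar (309,253) stand in front. The side view shows the same layout.

```bash
cat > h.py <<'E'
import numpy as np,cv2
from scipy.spatial.transform import Rotation as R
from bench import ctrl,camera
def q2R(q): return R.from_quat(np.roll(q,-1)).as_matrix()
def cam(n):
    o=ctrl.get_obs(); c=camera(n)
    if n=="wrist":
        T=np.eye(4);T[:3,:3]=q2R(o["eef_rot"]);T[:3,3]=o["eef_pos"];T=T@np.array(c["hand_eye"])
        c["R"]=T[:3,:3];c["t"]=T[:3,3]
    else: c["R"]=q2R(np.array(c["rotation"]));c["t"]=np.array(c["xyz"])
    return c
def bp(c,u,v,z):
    d=c["R"]@np.array([(u-c["cx"])/c["fx"],(v-c["cy"])/c["fy"],1]);return c["t"]+d*(z-c["t"][2])/d[2]
def pj(c,P):
    p=(np.atleast_2d(P)-c["t"])@c["R"]
    return np.c_[p[:,0]/p[:,2]*c["fx"]+c["cx"],p[:,1]/p[:,2]*c["fy"]+c["cy"]]
E
python3 - <<'E'
from h import *
c=cam("top")
for n,u,v,z in [("rl",257,167,.036),("rr",346,161,.036),("fr",352,233,.036),("fl",262,241,.036),("ring",303,191,.036),("jar",309,222,.146),("kl",272,230,.074),("kr",341,224,.074),("orange",381,222,.13),("green",232,230,.12),("red",353,272,.11),("amber2",309,253,.08),("tape",231,181,.024),("box",375,167,.036)]:
    print(n,np.round(bp(c,u,v,z),3))
m=cv2.inRange(c["color"],(190,190,190),(255,255,255))[150:250,250:360]
k,_=cv2.findContours(m,0,2);k=max(k,key=cv2.contourArea);print(cv2.minAreaRect(k))
cv2.imwrite("pics/topcrop.png",cv2.resize(c["color"][140:300,210:410],None,fx=4,fy=3.75,interpolation=2)[:600])
s=cam("side");cv2.imwrite("pics/sidecrop.png",cv2.resize(s["color"][160:310,200:400],None,fx=4,fy=4,interpolation=2))
E
```

```text
rl [0.653 0.138 0.036]
rr [ 0.676 -0.1    0.036]
fr [ 0.482 -0.118  0.036]
fl [0.456 0.117 0.036]
ring [0.591 0.014 0.036]
jar [ 0.496 -0.001  0.146]
kl [0.482 0.09  0.074]
kr [ 0.501 -0.085  0.074]
orange [ 0.502 -0.176  0.13 ]
green [0.475 0.184 0.12 ]
red [ 0.381 -0.111  0.11 ]
amber2 [ 0.426 -0.004  0.08 ]
tape [0.615 0.207 0.024]
box [ 0.662 -0.179  0.036]
((52.98529052734375, 49.3088264465332), (71.94132232666016, 89.65821838378906), 85.60128784179688)
```

View pics/sidecrop.png

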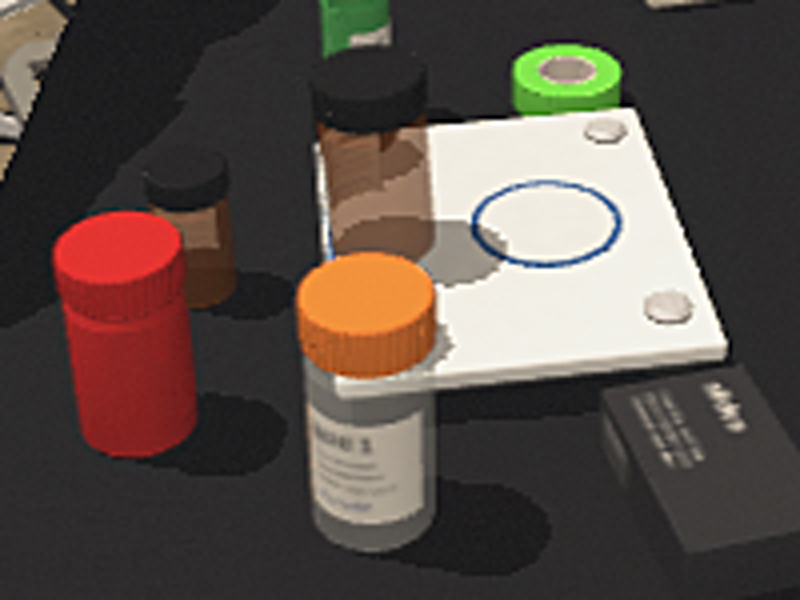

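```bash
python3 -m pendant '[[0.14,-0.23,0.03,0,0,0.024],[0.14,-0.23,0.03,0,0,0.024],[0.14,-0.23,0.03,0,0,0.024],[0.14,-0.23,0,0,0,0.024],[0.14,-0.23,0,0,0,0.024],[0.14,-0.23,0,0,0,0.024],[0.14,-0.23,0,0,0,0.024],[0.14,-0.23,0,0,0,0.024],[0.14,-0.23,0,0,0,0.024],[0.14,-0.23,0,0,0,0.024]]' 1
python3 - <<'E'
from h import *
c=cam("wrist");print(np.round(c["hand_eye"],3),c["fx"],c["t"],c["R"].round(2));print(np.round(ctrl.get_obs()["eef_rot"],3),ctrl.get_obs()["q"].round(2))
cv2.imwrite("pics/w1.png",c["color"]);np.save("w1.npy",c,allow_pickle=True)
print(pj(c,[[.496,-.001,.146],[.426,-.004,.08],[.484,.0915,.074],[.501,-.0875,.074]]).round())
E
```

```text
time_s: 1.45
eef_pos: [0.44, 0.0908, 0.231]
eef_rot: [0.0, -0.049, 0.999, 0.0]
wrist_force: [0.9, 0.1, -0.8]
opening: 1.004
grasp_force: 0.0
[[ 0.001 -0.957 -0.291  0.075]
 [ 1.     0.001  0.    -0.   ]
 [-0.    -0.291  0.957 -0.162]
 [ 0.     0.     0.     1.   ]] 296.50518414176116 [0.36569336 0.083235   0.39267234] [[-0.1   0.95  0.29]
 [ 1.    0.09  0.03]
 [ 0.    0.29 -0.96]]
[ 0.001 -0.048  0.999 -0.002] [-0.07 -0.13  1.88 -0.    1.38 -1.74]
[[210. 244.]
 [228. 156.]
 [313. 214.]
 [156. 213.]]
```

View pics/w1.png

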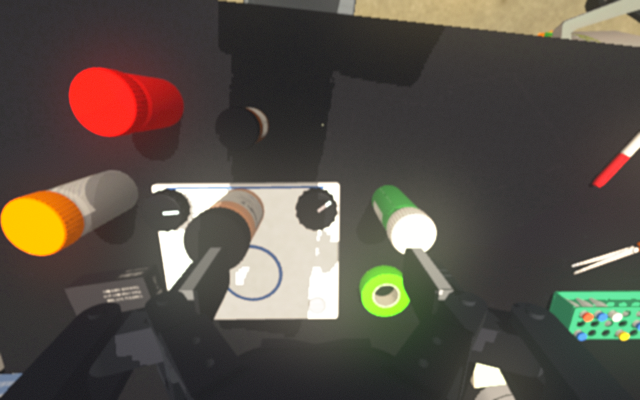

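The wrist view shows the jar cap at about (218,235), the left knob at (317,209), the right knob at (168,210), the ring at (254,272), and the small amber cap at (240,127).

Run:
```python
from h import *
c=np.load("w1.npy",allow_pickle=True).item()
for n,u,v,z in [("fr",153,184,.036),("fl",340,183,.036),("rl",338,318,.036),("ring",254,272,.036),("jar",218,235,.146),("kl",317,209,.074),("kr",168,210,.074),("orange",42,224,.13),("green",411,233,.12),("amber2",238,127,.08)]:
    print(n,np.round(bp(c,u,v,z),3))
```

```text
fr [ 0.478 -0.109  0.036]
fl [0.454 0.122 0.036]
rl [0.654 0.144 0.036]
ring [0.59  0.021 0.036]
jar [0.486 0.006 0.146]
kl [0.478 0.096 0.074]
kr [ 0.496 -0.073  0.074]
orange [ 0.499 -0.166  0.13 ]
green [0.478 0.19  0.12 ]
amber2 [0.395 0.006 0.08 ]
```

```bash
python3 -m pendant '[[0.085,-0.145,0,0,0,0],[0.085,-0.145,0,0,0,0],[0.085,-0.15,0,0,0,0],[0,0,0,0,0,0],[0,0,-0.14,0,0,0],[0,0,-0.14,0,0,0],[0,0,-0.14,0,0,0],[0,0,-0.14,0,0,0],[0,0,-0.14,0,0,0],[0,0,0,0,0,0]]' 1
python3 - <<'E'
from h import *
c=cam("wrist")
cv2.imwrite("pics/w2.png",c["color"]);np.save("w2.npy",c,allow_pickle=True)
E
```

```text
time_s: 2.75
eef_pos: [0.4879, 0.0059, 0.0889]
eef_rot: [-0.003, -0.048, 0.999, 0.001]
wrist_force: [0.2, 1.2, -1.0]
opening: 0.998
grasp_force: 0.0
```

View pics/w2.png

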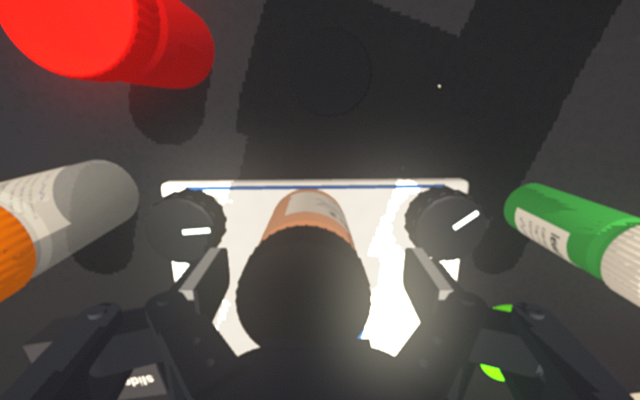

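The jar stands between the open fingers with its cap centred near column 303, a little right of the gripper's middle (toward -y). Its front edge is at row 226. The knob tops are at about (187,228) and (447,225).

Run:
```python
from h import *
c=np.load("w2.npy",allow_pickle=True).item()
o=ctrl.get_obs();print(o["eef_pos"],o["eef_rot"].round(4),c["cx"],c["cy"])
for n,u,v,z in [("jarfront",303,226,.146),("jarleft",236,290,.146),("jarR",370,290,.146),("kl",447,226,.074),("kr",187,229,.074),("fr",163,184,.036),("fl",466,182,.036)]:
    print(n,np.round(bp(c,u,v,z),3))
```

```text
[0.48928935 0.00542852 0.09046995] [-1.100e-03 -4.840e-02  9.988e-01  4.000e-04] 315.69630211565743 195.92970260623503
jarfront [ 0.458 -0.002  0.146]
jarleft [ 0.489 -0.027  0.146]
jarR [0.483 0.027 0.146]
kl [0.479 0.09  0.074]
kr [ 0.497 -0.077  0.074]
fr [ 0.48  -0.11   0.036]
fl [0.457 0.116 0.036]
```

```bash
python3 -m pendant '[[0.01,-0.015,0,0,0,0],[0.01,-0.015,0,0,0,0],[0,0,0,0,0,0],[0,0,0,0,0,0],[0,0,0,0,0,0],[0,0,0,0,0,0],[0,0,0,0,0,0],[0,0,0,0,0,0],[0,0,0,0,0,0],[0,0,0,0,0,0]]' 1
python3 -m pendant '[[0,0,0,0,0,0],[0,0,0,0,0,0],[0,0,0,0,0,0],[0,0,0,0,0,0],[0,0,0,0,0,0],[0,0,0,0,0,0],[0,0,0,0,0,0],[0,0,0,0,0,0],[0,0,0,0,0,0],[0,0,0,0,0,0]]' -1
```

```text
time_s: 4.05
eef_pos: [0.4943, -0.0015, 0.0909]
eef_rot: [0.0, -0.048, 0.999, -0.0]
wrist_force: [-0.3, -1.0, -0.2]
opening: 1.004
grasp_force: 0.0
time_s: 5.3
eef_pos: [0.4946, -0.0014, 0.0913]
eef_rot: [0.0, -0.048, 0.999, 0.0]
wrist_force: [-2.1, 1.1, 5.6]
opening: 0.674
grasp_force: 63.0
```

```bash
python3 -m pendant '[[0,0,0.05,0,0,0],[0,0,0.05,0,0,0],[0,0,0.05,0,0,0],[0.095,0.015,0,0,0,0],[0.095,0.015,0,0,0,0],[0.095,0.015,0,0,0,0],[0.095,0.015,0,0,0,0],[0.095,0.012,0,0,0,0],[0,0,0,0,0,0],[0,0,0,0,0,0]]' -1
python3 - <<'E'
from h import *
t=cam("top");s=cam("side")
a=cv2.resize(t["color"][150:250,240:370],None,fx=5,fy=5,interpolation=2)[:300]
a=cv2.resize(t["color"][145:250,230:390],None,fx=5,fy=3,interpolation=2)
b=cv2.resize(s["color"][165:270,250:410],None,fx=5,fy=2.7,interpolation=2)
cv2.imwrite("pics/p3.png",np.vstack([a,b])[:600])
print(pj(t,[[.591,.013,.036]]),pj(s,[[.591,.013,.036]]))
E
```

```text
time_s: 6.55
eef_pos: [0.5886, 0.0129, 0.1208]
eef_rot: [-0.0, -0.048, 0.999, 0.0]
wrist_force: [-0.4, -0.4, -1.3]
opening: 0.676
grasp_force: 64.3
[[303.20825146 190.95229584]] [[335.29826232 215.6542429 ]]
```

View pics/p3.png

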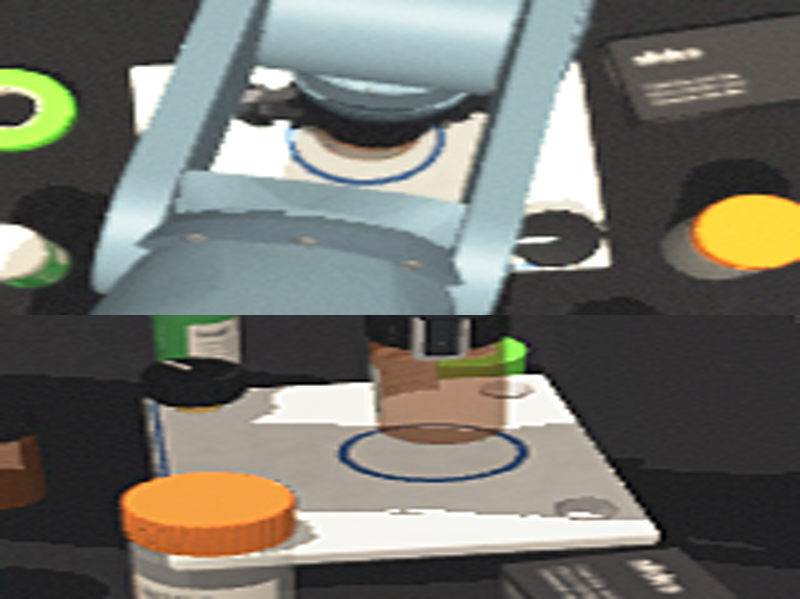

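The upper half (top camera) shows the ring partly hidden by the arm. The lower half (side camera) shows the jar hanging over the ring, with its base centre at column 440 of the crop and the ring at 433. It is about 2 mm too far back.

```bash
python3 -m pendant '[[-0.01,0,-0.04,0,0,0],[0,0,-0.03,0,0,0],[0,0,-0.03,0,0,0],[0,0,-0.005,0,0,0],[0,0,-0.005,0,0,0],[0,0,0,0,0,0],[0,0,0,0,0,0],[0,0,0,0,0,0],[0,0,0,0,0,0],[0,0,0,0,0,0]]' -1
```

```text
time_s: 7.9
eef_pos: [0.5874, 0.0129, 0.0989]
eef_rot: [0.0, -0.048, 0.999, -0.0]
wrist_force: [0.3, 0.5, -2.7]
opening: 0.678
grasp_force: 64.3
```

```bash
python3 -m pendant '[[0,0,-0.005,0,0,0],[0,0,-0.005,0,0,0],[0,0,-0.005,0,0,0],[0,0,0,0,0,0],[0,0,0,0,0,0],[0,0,0,0,0,0],[0,0,0,0,0,0],[0,0,0,0,0,0],[0,0,0,0,0,0],[0,0,0,0,0,0]]' -1
```

```text
time_s: 9.15
eef_pos: [0.5874, 0.0129, 0.0959]
eef_rot: [0.0, -0.048, 0.999, -0.0]
wrist_force: [-0.1, 0.1, -2.3]
opening: 0.672
grasp_force: 64.3
```

```bash
python3 -m pendant '[[0,0,-0.005,0,0,0],[0,0,-0.005,0,0,0],[0,0,-0.005,0,0,0],[0,0,0,0,0,0],[0,0,0,0,0,0],[0,0,0,0,0,0],[0,0,0,0,0,0],[0,0,0,0,0,0],[0,0,0,0,0,0],[0,0,0,0,0,0]]' -1
```

```text
time_s: 10.4
eef_pos: [0.5882, 0.0129, 0.0943]
eef_rot: [0.001, -0.048, 0.999, -0.0]
wrist_force: [-1.7, 1.2, 6.3]
opening: 0.676
grasp_force: 65.0
```

```bash
python3 -m pendant '[[0,0,0,0,0,0],[0,0,0,0,0,0],[0,0,0,0,0,0],[0,0,0,0,0,0],[0,0,0.1,0,0,0],[0,0,0.2,0,0,0],[0,0,0.2,0,0,0],[-0.2,0,0.15,0,0,0],[-0.2,0,0.1,0,0,0],[-0.2,0,0,0,0,0]]' 1
python3 - <<'E'
from h import *
o=ctrl.get_obs();print(o["q"].round(3),o["eef_pos"].round(3),o["eef_rot"].round(3))
E
```

```text
time_s: 11.65
eef_pos: [0.4673, 0.0127, 0.2449]
eef_rot: [0.002, -0.048, 0.999, -0.001]
wrist_force: [0.1, -0.3, 0.7]
opening: 1.0
grasp_force: 0.0
[-0.228 -0.098  1.831 -0.     1.405 -1.895] [0.467 0.013 0.245] [ 0.002 -0.048  0.999 -0.001]
```

```bash
python3 -m pendant '[[0,0,0,0.006,-0.066,0],[0,0,0,0.006,-0.066,0],[0,0,0,0.006,-0.066,0],[0,0,0,0.006,-0.066,0],[-0.02,0,-0.03,0.006,-0.066,0],[-0.02,0,-0.03,0.006,-0.066,0],[-0.02,0,-0.03,0.006,-0.066,0],[-0.02,0,-0.03,0.006,-0.066,0],[-0.02,0,-0.05,0,0,0],[0,0,-0.05,0,0,0]]' -0.5
python3 - <<'E'
from h import *
o=ctrl.get_obs();print(o["q"].round(3),o["eef_pos"].round(3))
c=cam("wrist");print(c["t"].round(3),np.degrees(np.arcsin(-c["R"][2,2])))
print(pj(c,[[.484,.0915,.022],[.501,-.0875,.022],[.426,0,.05],[.381,-.111,.1]]).round())
E
```

```text
time_s: 12.9
eef_pos: [0.4545, 0.0117, 0.2034]
eef_rot: [0.401, -0.044, 0.915, 0.016]
wrist_force: [0.1, 0.3, -0.5]
opening: 0.247
grasp_force: 0.0
[-0.653 -0.809  2.576  0.727  0.845 -2.667] [0.454 0.012 0.203]
[ 0.286 -0.004  0.259] 25.692200696119276
[[396.  69.]
 [211.  68.]
 [305.  21.]
 [ 82. -22.]]
```

```bash
python3 -m pendant '[[0,0,-0.1,0,0,0],[0,0,-0.1,0,0,0],[0,0,-0.1,0,0,0],[0,0,-0.05,0,0,0],[0,0,0,0.006,-0.06,0],[0,0,0,0.006,-0.06,0],[0,0,0,0,0,0],[0,0,-0.02,0,0,0],[0,0,-0.02,0,0,0],[0,0,0,0,0,0]]' -0.5
python3 - <<'E'
from h import *
o=ctrl.get_obs();print(o["q"].round(3),o["eef_pos"].round(3))
c=cam("wrist");print(c["t"].round(3),np.degrees(np.arcsin(-c["R"][2,2])))
np.save("w3.npy",c,allow_pickle=True)
print(pj(c,[[.484,.0915,.022],[.501,-.0875,.022],[.426,0,.05],[.381,-.111,.1]]).round())
i=cv2.rotate(c["color"],cv2.ROTATE_180)
g=np.clip((i/255.)**.5*255,0,255).astype(np.uint8)
cv2.imwrite("pics/w3.png",g)
E
```

```text
time_s: 14.2
eef_pos: [0.5024, 0.021, 0.1706]
eef_rot: [0.451, -0.037, 0.891, 0.021]
wrist_force: [-0.2, -0.0, 0.2]
opening: 0.25
grasp_force: 0.0
[-0.547 -0.483  2.577  1.196  0.54  -3.117] [0.502 0.021 0.171]
[0.329 0.006 0.207] 19.356497420317034
[[ 415.   28.]
 [ 166.   31.]
 [ 285.  -45.]
 [-166. -148.]]
```

View pics/w3.png

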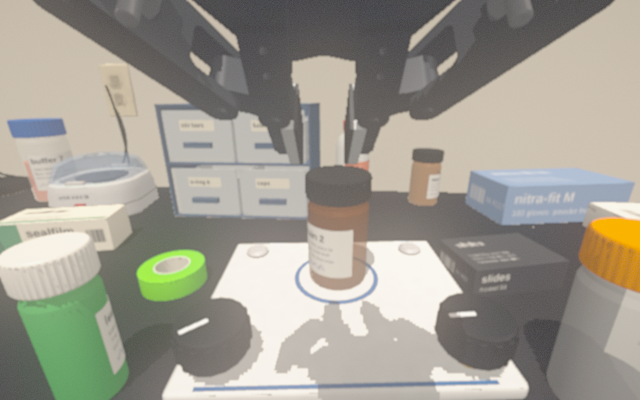

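The picture, turned upright, shows the jar standing inside the ring (base centre about (339,275), ring about (337,278)). The knobs are at (212,335) and (478,330). The feet are hidden below the plate, so I'll look from the sides instead.

```bash
cat >> h.py <<'E'
def ori(h,dep):
    h=np.array([h[0],h[1],0.])/np.hypot(*h[:2]);k=np.array([0,0,1.]);a=np.radians(dep)
    z=np.cos(a)*h-np.sin(a)*k;x=-np.sin(a)*h-np.cos(a)*k;return np.c_[x,np.cross(z,x),z]
def go(Rt,p=None,Rf=None):
    o=ctrl.get_obs();Rc=q2R(o["eef_rot"]) if Rf is None else Rf
    r=R.from_matrix(Rt@Rc.T).as_rotvec()/(np.pi/2)
    print("rot",r.round(3),"deg",np.linalg.norm(r)*90, "shift",None if p is None else ((np.array(p)-o["eef_pos"])/.2).round(3))
E
python3 - <<'E'
from h import *
D0=ori([.9955,.095],90); hl=[-.45,-.89]
go(D0,[.40,.05,.26]); go(ori(hl,90),[.54,.24,.26],D0); go(ori(hl,27),None,ori(hl,90))
E
```

```text
rot [-0.056  0.594  0.007] deg 53.73191335606818 shift [-0.513  0.146  0.446]
rot [-0.    -0.    -1.359] deg 122.27317730858925 shift [0.187 1.096 0.446]
rot [-0.625  0.316 -0.   ] deg 63.000000000000014 shift None
```

```bash
python3 -m pendant '[[0,0,0.09,-0.011,0.118,0.002],[0,0,0.09,-0.011,0.118,0.002],[0,0,0.09,-0.011,0.118,0.001],[0,0,0.09,-0.011,0.118,0.001],[0,0,0.09,-0.012,0.122,0.001],[0,0.1,0,0,0,-0.113],[0,0.1,0,0,0,-0.113],[0,0.1,0,0,0,-0.113],[0,0.1,0,0,0,-0.113],[0,0.1,0,0,0,-0.113]]' -1
python3 -m pendant '[[0,0.1,0,0,0,-0.113],[0,0.1,0,0,0,-0.113],[0,0.1,0,0,0,-0.113],[0,0.1,0,0,0,-0.113],[0.05,0.1,0,0,0,-0.113],[0.05,0.1,0,0,0,-0.113],[0.05,0.1,0,0,0,-0.113],[0,0,0,0,0,0],[0,0,0,0,0,0],[0,0,0,0,0,0]]' -1
python3 - <<'E'
from h import *
hl=[-.45,-.89]
print(ctrl.get_obs()["q"].round(2)); go(ori(hl,27),[.540,.205,.07])
E
```

```text
time_s: 15.5
eef_pos: [0.5058, 0.1368, 0.2391]
eef_rot: [0.111, 0.38, 0.918, -0.018]
wrist_force: [-0.9, 0.6, -0.9]
opening: -0.001
grasp_force: 0.0
time_s: 16.75
eef_pos: [0.5355, 0.2756, 0.2393]
eef_rot: [0.08, 0.842, 0.528, -0.079]
wrist_force: [0.5, 0.9, 0.2]
opening: 0.004
grasp_force: 0.0
[ 0.38  0.34  1.38 -0.19  1.55  0.85]
rot [-0.49   0.275 -0.029] deg 50.59231792502678 shift [ 0.023 -0.353 -0.847]
```

```bash
python3 -m pendant '[[0,0,-0.05,-0.082,0.046,-0.005],[0,0,-0.05,-0.082,0.046,-0.005],[0,0,-0.05,-0.082,0.046,-0.005],[0,0,-0.05,-0.082,0.046,-0.005],[0,0,-0.1,-0.082,0.046,-0.005],[0,0,-0.1,-0.082,0.046,-0.005],[0.01,0,-0.15,0,0,0],[0.01,-0.1,-0.15,0,0,0],[0,-0.12,-0.1,0,0,0],[0,-0.12,0,0,0,0]]' -1
python3 - <<'E'
from h import *
o=ctrl.get_obs();print(o["q"].round(2))
c=cam("wrist");print(c["t"].round(3),np.degrees(np.arcsin(-c["R"][2,2])))
np.save("w4.npy",c,allow_pickle=True)
print(pj(c,[[.484,.0915,.022],[.484+.149,.0915+.014,.022]]).round())
i=cv2.rotate(c["color"],cv2.ROTATE_180)
cv2.imwrite("pics/w4.png",np.clip((i/255.)**.45*255,0,255).astype(np.uint8))
go(ori([-.45,-.89],27),[.540,.205,.07])
E
```

```text
time_s: 18.0
eef_pos: [0.5387, 0.2067, 0.0772]
eef_rot: [0.274, 0.725, 0.446, -0.448]
wrist_force: [-0.4, -0.7, 0.1]
opening: -0.001
grasp_force: 0.0
[ 0.47  1.08  0.92 -0.64  2.06  0.92]
[0.619 0.364 0.084] 9.701630730669708
[[319. 187.]
 [482. 167.]]
rot [ 0.004 -0.002  0.003] deg 0.45776590144283624 shift [ 0.002  0.004 -0.042]
```

View pics/w4.png

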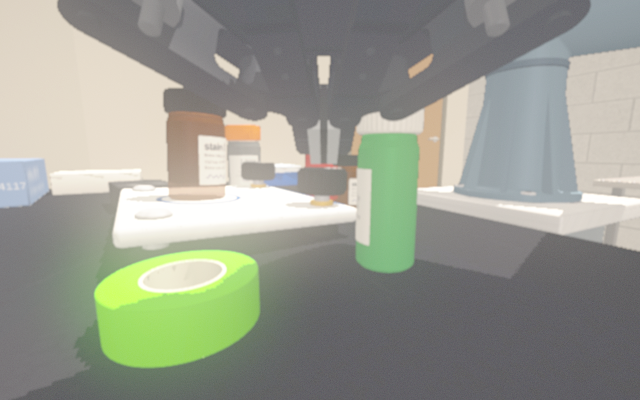

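The picture, turned upright, shows the plate's left side from (118,240) to (355,215) with the left knob at (322,180). The green bottle is at (388,200) and the tape at (180,300). The pads are too dark to make out, so I'll read raw pixel values there.

Run:
```python
from h import *
c=np.load("w4.npy",allow_pickle=True).item()
i=cv2.rotate(c["color"],cv2.ROTATE_180).max(2)
print("cols",list(range(284,357,4)))
for r in range(200,262): print(r,*i[r,284:357:4])
```

```text
cols [284, 288, 292, 296, 300, 304, 308, 312, 316, 320, 324, 328, 332, 336, 340, 344, 348, 352, 356]
200 255 255 255 255 255 255 255 225 178 178 174 174 171 105 104 105 157 202 187
201 255 255 255 255 255 255 255 196 192 191 190 188 168 104 102 107 159 204 190
202 255 255 248 240 239 239 237 187 199 203 206 194 168 135 106 102 159 216 196
203 255 240 221 215 215 214 212 186 198 209 209 193 173 179 157 110 155 214 193
204 255 215 214 211 212 210 208 187 198 207 206 192 181 204 245 191 150 185 174
205 255 220 215 213 211 210 210 196 200 205 201 190 190 212 255 255 209 148 151
206 255 246 236 215 213 211 208 205 203 202 197 200 201 228 255 255 255 195 140
207 255 255 255 236 235 234 211 210 209 209 205 228 232 255 255 255 255 255 161
208 255 255 255 255 255 255 233 233 234 236 233 255 255 255 255 255 255 255 209
209 255 255 255 255 255 255 255 255 255 255 255 255 255 255 255 255 255 255 234
210 255 255 255 255 255 255 255 255 255 255 255 255 255 255 255 255 255 254 232
211 255 255 255 255 255 255 255 255 255 255 255 255 255 255 254 253 252 250 221
212 255 255 255 255 255 255 255 255 255
[... 2599 characters left out ...]
58 55 54 53 52 50 52 49 50 98
251 82 81 78 78 70 65 63 59 59 56 55 53 54 51 50 50 49 48 98
252 81 79 79 74 65 63 60 58 57 54 54 54 51 52 51 49 50 46 97
253 80 80 73 67 62 62 60 60 58 57 54 52 52 51 51 51 49 46 97
254 79 76 70 61 62 60 58 60 58 56 53 53 50 52 48 49 49 48 95
255 77 72 66 63 62 58 58 56 53 54 54 51 49 50 48 50 49 48 96
256 74 67 64 64 61 60 59 55 57 52 54 50 51 50 49 48 46 45 96
257 69 67 64 61 60 59 58 54 55 54 52 51 51 47 47 49 47 47 96
258 67 65 64 61 59 58 57 56 55 51 51 52 51 50 49 47 46 44 94
259 65 65 61 62 60 56 56 53 55 52 49 51 49 47 47 47 44 47 83
260 66 64 61 59 57 58 53 54 53 51 49 49 47 47 45 45 45 45 73
261 66 62 61 59 57 56 54 54 51 51 50 49 50 48 45 45 45 44 56
```

```bash
python3 - <<'E'
from h import *
import json
a=[];
for k in range(6):
    c=cam("wrist");a.append(cv2.rotate(c["color"],cv2.ROTATE_180).astype(float))
c["avg"]=np.mean(a,0);np.save("left.npy",c,allow_pickle=True)
hr=[-.616,.788]
go(ori([-.45,-.89],90),[.545,.27,.24]);go(ori(hr,90),[.585,-.22,.26],ori([-.45,-.89],90));go(ori(hr,27),None,ori(hr,90))
E
python3 -m pendant '[[0,0.1,0.1,0,0,0],[0,0.1,0.15,0.089,-0.045,0],[0,0.1,0.2,0.089,-0.045,0],[0,0,0.2,0.089,-0.045,0],[0,0,0.2,0.089,-0.045,0],[0,0,0,0.089,-0.045,0],[0,-0.1,0,0.089,-0.045,0],[0.02,-0.2,0,0.089,-0.045,0],[0.02,-0.2,0,0,0,-0.11],[0.02,-0.2,0,0,0,-0.11]]' -1
python3 -m pendant '[[0.02,-0.2,0,0,0,-0.11],[0.02,-0.2,0,0,0,-0.11],[0.02,-0.2,0,0,0,-0.11],[0.02,-0.2,0,0,0,-0.11],[0.02,-0.2,0,0,0,-0.11],[0.02,-0.2,0,0,0,-0.11],[0.02,-0.2,0,0,0,-0.11],[0,-0.2,0,0,0,-0.11],[0,-0.2,0,0,0,-0.11],[0,-0.2,0,0,0,-0.07]]' -1
python3 - <<'E'
from h import *
print(ctrl.get_obs()["q"].round(2)); go(ori([-.616,.788],27),[.576,-.184,.083])
E
```

```text
rot [ 0.627 -0.316  0.002] deg 63.164700648231566 shift [0.024 0.304 0.801]
rot [-0.   -0.   -1.28] deg 115.16235831439938 shift [ 0.224 -2.146  0.901]
rot [ 0.551  0.431 -0.   ] deg 63.000000000000014 shift None
time_s: 19.6
eef_pos: [0.5518, 0.1273, 0.2503]
eef_rot: [0.001, 0.931, 0.366, -0.003]
wrist_force: [0.2, 0.3, -0.3]
opening: 0.0
grasp_force: 0.0
time_s: 20.85
eef_pos: [0.5804, -0.2724, 0.2498]
eef_rot: [-0.002, 0.898, -0.441, -0.003]
wrist_force: [-0.6, -0.7, 0.1]
opening: -0.004
grasp_force: 0.0
[-0.63  0.3   1.38  0.    1.46  1.86]
rot [0.549 0.428 0.004] deg 62.630773390719945 shift [-0.022  0.442 -0.834]
```

```bash
python3 -m pendant '[[0,0,-0.07,0.0915,0.071,0],[0,0,-0.07,0.0915,0.071,0],[0,0,-0.07,0.0915,0.071,0],[0,0,-0.07,0.0915,0.071,0],[0,0,-0.07,0.0915,0.071,0],[0,0.04,-0.07,0.0915,0.071,0],[-0.02,0.1,-0.14,0,0,0],[0,0.15,-0.14,0,0,0],[0,0.15,-0.13,0,0,0],[0,0,0,0,0,0]]' -1
python3 - <<'E'
from h import *
print(ctrl.get_obs()["q"].round(2)); go(ori([-.616,.788],27),[.576,-.184,.083])
a=[]
for k in range(6):
    c=cam("wrist");a.append(cv2.rotate(c["color"],cv2.ROTATE_180).astype(float))
c["avg"]=np.mean(a,0);np.save("right.npy",c,allow_pickle=True)
out=[]
X=np.array([.9955,.095,0]);Y=np.array([-.095,.9955,0])
C=np.array([.567,.009,0])
for n,s in (("left",1),("right",-1)):
    c=np.load(n+".npy",allow_pickle=True).item()
    P=np.array([C-.075*X+.09*s*Y,C+.075*X+.09*s*Y]);P=np.r_[P+[0,0,.022],P]
    p=np.array([639,399])-pj(c,P);print(n,c["t"].round(3),p.round(0).tolist())
    u,v=p[0].round().astype(int); x0=u-80;y0=v-25
    g=c["avg"].max(2)[y0:y0+75,x0:x0+160]
    g=cv2.resize(np.clip((g-40)/70,0,1)*255,None,fx=5,fy=4,interpolation=cv2.INTER_CUBIC).astype(np.uint8)
    print(n,"crop origin",x0,y0);out.append(g)
cv2.imwrite("pics/feet.png",np.vstack(out))
E
```

```text
time_s: 22.1
eef_pos: [0.5752, -0.1802, 0.0809]
eef_rot: [-0.23, 0.765, -0.373, -0.471]
wrist_force: [-0.8, -0.2, -0.1]
opening: 0.002
grasp_force: 0.0
[-0.64  1.17  0.74  0.32  2.29  1.91]
rot [-0.002 -0.002  0.   ] deg 0.2555944395994407 shift [ 0.004 -0.019  0.01 ]
left [0.62  0.367 0.087] [[321.0, 214.0], [160.0, 235.0], [321.0, 234.0], [162.0, 261.0]]
left crop origin 241 189
right [ 0.685 -0.326  0.093] [[324.0, 218.0], [487.0, 243.0], [324.0, 239.0], [485.0, 269.0]]
right crop origin 244 193
```

View pics/feet.png

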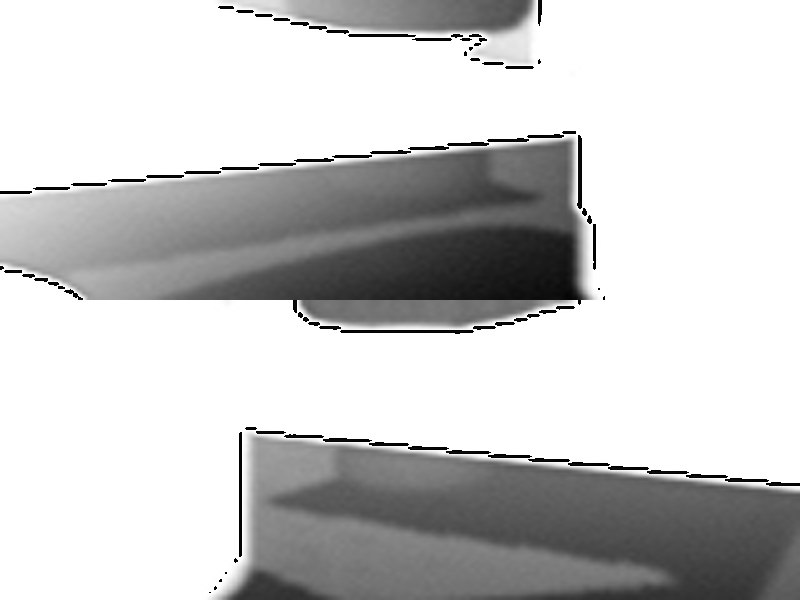

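The left crop (upper half) shows the pad's front edge at image column 339, with its bottom at about row 236. The right crop shows the pad's edge at column 311, with its bottom at about row 239. Both pads are near the floor, so I'll measure the plate's edges numerically.

Run:
```python
from h import *
for n,cols,t0 in (("left",range(120,352,8),205),("right",range(290,560,8),205)):
    c=np.load(n+".npy",allow_pickle=True).item();g=c["avg"].max(2)
    L=[]
    for u in cols:
        col=g[:,u]; 
        # last bright->dark crossing of 120 below row t0
        for v in range(t0,290):
            if col[v]>=120>col[v+1]: L.append((u,round(v+(col[v]-120)/(col[v]-col[v+1]),1)));break
    print(n,L)
c=np.load("right.npy",allow_pickle=True).item();g=c["avg"].max(2).round().astype(int)
print("right cols",list(range(288,372,5)))
for r in range(216,262,1): print(r,*g[r,288:372:5])
```

```text
left [(120, np.float64(251.0)), (128, np.float64(251.4)), (136, np.float64(250.5)), (144, np.float64(250.7)), (152, np.float64(253.0)), (160, np.float64(252.4)), (168, np.float64(250.0)), (176, np.float64(245.7)), (184, np.float64(244.7)), (192, np.float64(243.7)), (200, np.float64(242.7)), (208, np.float64(241.7)), (216, np.float64(240.6)), (224, np.float64(239.6)), (232, np.float64(238.5)), (240, np.float64(237.5)), (248, np.float64(236.5)), (256, np.float64(235.5)), (264, np.float64(234.4)), (272, np.float64(233.3)), (280, np.float64(232.2)), (288, np.float64(231.1)), (296, np.float64(230.1)), (304, np.float64(229.1)), (312, np.float64(228.0)), (320, np.float64(227.0)), (328, np.float64(226.0)), (336, np.float64(224.9)), (344, np.float64(223.9))]
right [(290, np.float64(256.2)), (298, np.float64(226.4)), (306, np.float64(205.8)), (314, np.float64(228.3)), (322, np.float64(229.3)), (330, np.float64(230.4)), (338, np.float64(231.4)), (346, np.float64(232.4)), (354, np.float64(233.4)), (362, np.float64(234.4)), (370, np.float64(235.5)), (378, np.float64(236.5)), (386, np.float64(237.
[... 2708 characters left out ...]
7 62 63 63 62 63 64 63 63 63
250 127 99 78 76 76 77 77 72 65 64 62 62 63 63 62 62 63
251 126 99 77 76 76 76 76 76 70 66 62 61 62 61 62 63 63
252 126 99 76 76 76 76 75 76 75 72 66 61 62 61 60 62 62
253 125 99 75 75 75 76 75 76 76 75 72 63 63 61 61 61 61
254 126 99 76 75 75 75 75 76 76 75 75 70 69 62 61 61 61
255 125 98 76 74 75 75 75 76 75 75 75 74 73 67 61 60 60
256 123 97 75 74 74 75 75 75 74 75 75 75 75 73 64 60 60
257 117 97 75 74 74 74 75 74 74 74 75 75 76 76 69 62 62
258 114 95 74 73 73 74 74 74 74 73 74 74 74 74 74 68 66
259 112 90 73 73 73 73 74 74 74 73 73 74 74 74 74 73 72
260 112 83 71 72 72 72 73 73 73 73 74 74 75 74 74 73 74
261 113 78 65 72 72 73 72 74 73 73 73 73 73 73 73 74 75
```

```bash
cat > fit.py <<'E'
from h import *
from scipy.optimize import least_squares
def load(n): return np.load(n+".npy",allow_pickle=True).item()
def rows(n,a,b,g=None):
    c=load(n);g=c["avg"].max(2);o=[]
    for u in range(a,b,16):
        col=g[:,u]
        for v in range(212,290):
            if col[v]>=120>col[v+1]: o.append((u,v+(col[v]-120)/(col[v]-col[v+1])));break
    return np.array(o)
def fit(views,top=None,topc=None,prior=.002):
    # views: list of (cam, side, edgepoints, padcol, padrow(bottom at near point))
    def pjb(c,P,b):
        p=(P-c["t"])@c["R"]; p=R.from_rotvec(b[:3]).apply(p)+b[3:]
        return np.array([639,399])-np.c_[p[:,0]/p[:,2]*c["fx"]+c["cx"],p[:,1]/p[:,2]*c["fy"]+c["cy"]]
    def res(q):
        S=R.from_euler("ZYX",[q[2],q[4],q[5]]).as_matrix();o=np.array([q[0],q[1],q[3]]);W=lambda P:np.atleast_2d(P)@S.T+o
        b=q[6:12];r=[]
        for k,(c,s,E,pc,pr) in enumerate(views):
            L=pjb(c,W([[-.095,.12*s,.022],[.095,.12*s,.022]]),b);d=L[1]-L[0]
            r+=list((E[:,1]-(L[0,1]+(E[:,0]-L[0,0])*d[1]/d[0]))*3)
            t=np.linspace(0,2*np.pi,180);h=22e-3+q[12+k]
            P=pjb(c,W(np.c_[-.075+.018*np.cos(t),s*.09+.018*np.sin(t),0*t+.022-h]),b)
            r+=[(pc-(P[:,0].max() if s>0 else P[:,0].min()))*2,(pr-P[:,1].max())*1.5]
        if top is not None:
            r+=list(((pj(topc,W([[.1,.12,.036],[.1,-.12,.036],[-.1,-.12,.036],[-.1,.12,.036],[.025,0,.036]]))-top)/1.).ravel())
        return np.array(r+list(b[:3]/.005)+list(b[3:]/prior)+[(q[3])/.004,q[12]/.01,q[13]/.01,q[4]/.1,q[5]/.1])
    s=least_squares(res,[.567,.009,.095,0,0,0]+[0]*8);q=s.x
    C=np.linalg.inv(s.jac.T@s.jac+1e-12*np.eye(14))
    S=R.from_euler("ZYX",[q[2],q[4],q[5]]).as_matrix()
    H=lambda x,y,z:1e3*((S@[x,y,z])[2]+q[3])
    print("plate xy yaw",q[:3].round(4),"z",(q[3]*1e3).round(2),"pitch,roll deg",np.degrees(q[4:6]).round(2),"sd",np.degrees(np.sqrt(np.diag(C))[4:6]).round(2))
    print("bias",q[6:12].round(4),"cost",round(s.cost,2))
    print("underside FL FR RL RR mm",[round(H(x,y,.022),1) for x,y in((-.075,.09),(-.075,-.09),(.075,.09),(.075,-.09))])
    print("reach error L,R mm",(q[12:14]*1e3).round(2),"sole z",[round(H(-.075,s*.09,-q[12+k]),1) for k,s in enumerate((1,-1))],"sd",(np.sqrt(np.diag(C))[12:]*1e3).round(2))
    return q
E
python3 - <<'E'
from fit import *
from bench import camera
tc=cam("top")
top=np.array([[257,167],[346,161],[352,233],[262,241],[303.2,191]],float)
V=[(load("left"),1,rows("left",184,346),338.5,236.3),(load("right"),-1,rows("right",314,404),310.8,240.2)]
fit(V,top,tc)
fit(V,top,tc,prior=.0003)
# floor reference: bottle bottoms, raw columns
g=V[0][0]["avg"].astype(int);print("green col387 (G)",list(g[255:280,387,1]),"row230 edges",list(g[230,350:362,1]),list(g[230,408:424,1]))
E
```

```text
plate xy yaw [0.5692 0.0096 0.1045] z -2.68 pitch,roll deg [-1.83 -0.66] sd [0.2  0.16]
bias [-0.001  -0.0021 -0.003  -0.0014  0.0005  0.0003] cost 4.09
underside FL FR RL RR mm [np.float64(15.9), np.float64(17.9), np.float64(20.7), np.float64(22.7)]
reach error L,R mm [-7.66 -7.37] sole z [np.float64(1.5), np.float64(3.3)] sd [0.74 0.73]
plate xy yaw [0.5692 0.01   0.1052] z -2.23 pitch,roll deg [-1.84 -0.64] sd [0.2  0.16]
bias [-0.0012 -0.0053 -0.0033 -0.0001  0.      0.    ] cost 4.64
underside FL FR RL RR mm [np.float64(16.3), np.float64(18.4), np.float64(21.2), np.float64(23.2)]
reach error L,R mm [-7.7  -7.34] sole z [np.float64(2.0), np.float64(3.7)] sd [0.73 0.73]
green col387 (G) [np.int64(128), np.int64(128), np.int64(128), np.int64(129), np.int64(128), np.int64(127), np.int64(128), np.int64(128), np.int64(128), np.int64(128), np.int64(128), np.int64(127), np.int64(128), np.int64(127), np.int64(127), np.int64(126), np.int64(124), np.int64(121), np.int64(110), np.int64(87), np.int64(58), np.int64(39), np.int64(36), np.int64(38), np.int64(37)] row230 edges [np.int64(66), np.int64(67), np.int64(65), np.int64(65), np.int64(66), np.int64(79), np.int64(105), np.int64(136), np.int64(158), np.int64(167), np.int64(170), np.int64(171)] [np.int64(125), np.int64(124), np.int64(123), np.int64(121), np.int64(120), np.int64(118), np.int64(112), np.int64(98), np.int64(83), np.int64(74), np.int64(66), np.int64(61), np.int64(57), np.int64(58), np.int64(58), np.int64(58)]
```

```bash
python3 -m pendant '[[0.03,-0.05,0.15,0,0,0],[0,0,0.15,-0.079,-0.062,0],[0,0,0.15,-0.079,-0.062,0],[0,0,0.1,-0.079,-0.062,0],[0,0,0.05,-0.079,-0.062,0],[0,0,0,-0.079,-0.062,0],[0,0,0,-0.079,-0.062,0],[-0.03,0,0,-0.079,-0.062,0.03],[-0.05,0.06,0,0,0,0.11],[-0.05,0.06,0,0,0,0.11]]' 0.32
python3 -m pendant '[[-0.05,0.06,0,0,0,0.11],[-0.05,0.06,0,0,0,0.11],[-0.05,0.06,-0.05,0,0,0.11],[-0.05,0.06,-0.05,0,0,0.11],[-0.05,0.06,-0.05,0,0,0.08],[-0.02,0.06,0,0,0,0],[0,0,0,0,0,0],[0,0,0,0,0,0],[0,0,0,0,0,0],[0,0,0,0,0,0]]' 0.32
python3 - <<'E'
from h import *
o=ctrl.get_obs();print(o["q"].round(2),o["opening"]); go(ori([-np.cos(.35),-np.sin(.35)],90),[.5015,-.0865,.066])
E
```

```text
time_s: 23.7
eef_pos: [0.5555, -0.1696, 0.2045]
eef_rot: [-0.0, 0.968, -0.252, 0.004]
wrist_force: [-0.2, 0.6, 0.0]
opening: 0.66
grasp_force: 0.0
time_s: 24.95
eef_pos: [0.5021, -0.0981, 0.1733]
eef_rot: [-0.002, 0.989, 0.15, 0.003]
wrist_force: [0.5, 0.6, -0.6]
opening: 0.661
grasp_force: 0.0
[-0.43  0.08  1.81  0.01  1.26  0.84] 0.6606266022860994
rot [-0.003  0.003  0.031] deg 2.819461723928737 shift [-0.003  0.058 -0.536]
```

```bash
python3 -m pendant '[[-0.003,0.03,0,0,0,0],[0,0.028,0,0,0,0],[0,0,-0.1,0,0,0],[0,0,-0.1,0,0,0],[0,0,-0.1,0,0,0],[0,0,-0.1,0,0,0],[0,0,-0.08,0,0,0],[0,0,-0.056,0,0,0],[0,0,0,0,0,0],[0,0,0,0,0,0]]' 0.32
python3 - <<'E'
from h import *
c=cam("wrist");i=c["color"];cv2.imwrite("pics/k.png",i)
P=[[.502,-.087,.07],[.502+.024,-.087,.07],[.502,-.063,.07],[.502,-.111,.07]];print(pj(c,P).round())
u,v=pj(c,P)[0].round().astype(int);g=i.max(2).astype(int)
print(list(range(u-70,u+70,5)))
for r in range(v-50,v+50,6): print(r,*g[r,u-70:u+70:5])
E
```

```text
time_s: 26.2
eef_pos: [0.5018, -0.0863, 0.0665]
eef_rot: [-0.001, 0.989, 0.15, 0.003]
wrist_force: [-0.6, 0.0, -0.2]
opening: 0.657
grasp_force: 0.0
[[316. 238.]
 [329. 201.]
 [277. 227.]
 [355. 249.]]
[246, 251, 256, 261, 266, 271, 276, 281, 286, 291, 296, 301, 306, 311, 316, 321, 326, 331, 336, 341, 346, 351, 356, 361, 366, 371, 376, 381]
188 154 155 157 154 155 155 157 157 156 156 153 43 48 44 40 74 126 146 158 156 155 155 155 112 39 36 37 36
194 153 156 154 154 154 153 154 156 119 42 43 41 42 42 42 43 40 39 122 157 158 158 159 49 35 37 36 40
200 154 154 155 153 155 154 153 144 40 43 40 45 44 43 40 40 36 41 36 37 158 158 158 43 36 40 43 37
206 152 153 155 153 154 153 132 38 42 43 40 40 42 39 40 38 40 40 36 37 131 155 126 43 44 40 40 40
212 149 150 153 155 154 155 45 39 41 42 39 39 37 39 39 37 35 39 35 38 31 145 64 42 40 43 42 39
218 151 153 153 153 153 152 38 39 39 40 38 36 38 34 36 34 35 35 33 34 35 87 42 38 42 38 40 39
224 148 153 155 154 153 91 37 35 37 34 34 34 32 33 31 33 32 32 31 30 33 31 39 38 40 39 40 37
230 80 94 93 89 96 38 52 117 84 55 37 31 29 31 30 33 31 31 27 28 29 30 39 41 39 37 37 38
236 35 35 35 35 38 47 39 77 112 131 159 167 174 30 30 28 29 27 29 27 24 30 39 36 39 37 38 35
242 80 81 35 35 34 32 31 30 31 28 27 28 24 24 30 27 28 25 30 26 28 34 37 39 37 29 36 78
248 78 70 30 31 27 31 30 26 28 28 27 25 24 28 27 25 26 21 25 25 26 34 35 34 37 24 24 73
254 78 28 29 32 28 31 29 27 29 26 29 27 27 26 23 25 24 20 22 23 32 35 37 37 34 25 21 30
260 60 29 32 27 29 28 27 29 25 26 26 23 27 22 23 26 25 23 20 38 35 36 35 38 36 19 21 23
266 26 28 28 27 24 27 29 27 28 26 24 24 25 26 21 26 21 23 23 25 22 33 34 33 36 22 22 22
272 27 25 26 26 28 26 25 28 28 23 20 27 25 25 25 25 22 22 20 26 22 22 28 34 36 21 18 18
278 26 24 29 24 21 24 24 25 28 23 23 24 24 24 25 24 20 20 23 21 23 23 22 32 32 23 20 18
284 26 23 28 23 25 21 24 24 27 33 23 20 23 25 23 26 23 22 23 20 25 22 22 22 32 34 19 19
```

```bash
python3 -m pendant '[[0,0.01,0,0,0,0],[0,0,0,0,0,0],[0,0,0,0,0,0],[0,0,0,0,0,0],[0,0,0,0,0,0],[0,0,0,0,0,0],[0,0,0,0,0,0],[0,0,0,0,0,0]]' -1; python3 -m pendant '[[0,0.01,0,0,0,0],[0,0,0,0,0,0],[0,0,0,0,0,0],[0,0,0,0,0,0],[0,0,0,0,0,0],[0,0,0,0,0,0],[0,0,0,0,0,0],[0,0,0,0,0,0],[0,0,0,0,0,0],[0,0,0,0,0,0]]' -1
```

```text
time_s: 27.5
eef_pos: [0.5013, -0.0841, 0.0659]
eef_rot: [-0.002, 0.989, 0.15, 0.002]
wrist_force: [-0.1, 0.4, 0.1]
opening: 0.002
grasp_force: 0.0validation failed for argument at $...
```

Run:
```python
from h import *
o=ctrl.get_obs();print({k:np.round(o[k],3) for k in("time_s","eef_pos","wrist_force","opening","grasp_force")})
w=cam("wrist")["color"];s=cam("side")["color"];t=cam("top")["color"]
g=lambda i:np.clip((i/255.)**.6*255,0,255).astype(np.uint8)
a=cv2.resize(g(w[100:360,160:480]),(400,325));b=cv2.resize(g(s[170:300,240:400]),(400,325),interpolation=2)
k=np.load("right.npy",allow_pickle=True).item()["avg"].max(2)[205:265,280:380]
k=np.clip((k-50)/45,0,1)*255;k=cv2.cvtColor(cv2.resize(k,(400,275),interpolation=2).astype(np.uint8),8)
l=np.load("left.npy",allow_pickle=True).item()["avg"].max(2)[205:265,275:375]
l=np.clip((l-50)/45,0,1)*255;l=cv2.cvtColor(cv2.resize(l,(400,275),interpolation=2).astype(np.uint8),8)
cv2.imwrite("pics/last.png",np.vstack([np.hstack([a,b]),np.hstack([l,k])]))
```

```text
{'time_s': np.float64(27.5), 'eef_pos': array([ 0.501, -0.084,  0.066]), 'wrist_force': array([-0.069,  0.361,  0.144]), 'opening': np.float64(0.002), 'grasp_force': np.float64(0.0)}
```

View pics/last.png

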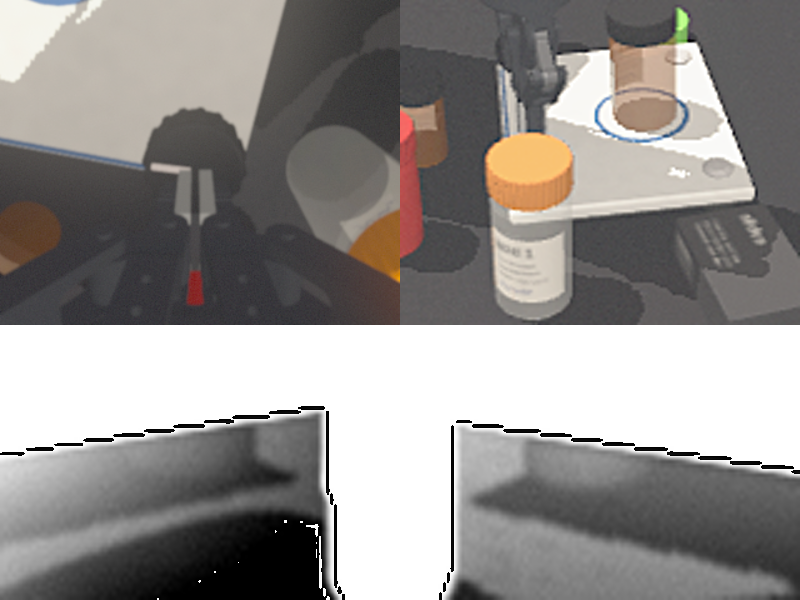

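The wrist crop (upper left) shows the shut fingers standing above the middle of the right knob, with the white line just beside the tips. The side crop shows the jar well inside the ring. So the knob top is below the fingertips. I'll lower the tips in small steps to feel its height and any rocking.

```bash
python3 -c "
from bench import ctrl;print(ctrl.finger_overhang)"; python3 -m pendant '[[0,0,-0.005,0,0,0],[0,0,-0.005,0,0,0],[0,0,-0.005,0,0,0],[0,0,-0.005,0,0,0],[0,0,0,0,0,0],[0,0,0,0,0,0],[0,0,0,0,0,0],[0,0,0,0,0,0],[0,0,0,0,0,0],[0,0,0,0,0,0]]' -1
```

```text
0.008
time_s: 28.9
eef_pos: [0.5013, -0.0842, 0.062]
eef_rot: [-0.002, 0.989, 0.15, 0.003]
wrist_force: [0.2, -1.3, -0.3]
opening: -0.0
grasp_force: 0.0
```

Run:
```python
from h import *
c=cam("wrist");g=c["color"].max(2).astype(int)
P=[[.4795,-.085,.031],[.47,0,.031],[.502,-.085,.07],[.502,-.085,.05],[.526,-.085,.07],[.526,-.085,.045],[.6692,-.1,.036]];print(pj(c,P).round())
print(list(range(236,400,6)))
for r in range(170,262,4): print(r,*g[r,236:400:6])
```

```text
[[307. 245.]
 [187. 223.]
 [317. 241.]
 [317. 227.]
 [330. 202.]
 [328. 190.]
 [439. -56.]]
[236, 242, 248, 254, 260, 266, 272, 278, 284, 290, 296, 302, 308, 314, 320, 326, 332, 338, 344, 350, 356, 362, 368, 374, 380, 386, 392, 398]
170 160 157 157 157 157 160 159 158 160 161 158 158 159 159 161 160 160 161 158 159 159 157 160 41 41 41 37 35
174 160 157 157 156 158 159 159 159 159 157 157 156 158 160 160 160 159 160 157 157 158 157 154 42 40 38 34 33
178 156 156 158 155 158 159 157 155 159 158 157 156 159 160 157 158 159 159 158 158 160 156 131 37 38 36 35 32
182 156 156 156 156 156 159 157 157 157 158 158 158 158 158 159 156 159 159 157 157 157 158 87 41 39 36 34 41
186 155 154 154 155 158 156 157 157 159 157 158 158 157 158 131 156 157 157 159 155 156 156 45 40 38 38 40 38
190 154 154 156 156 157 156 155 156 158 156 159 96 47 47 42 101 150 158 157 155 154 157 38 36 37 34 41 37
194 155 155 155 154 156 155 154 154 158 135 84 42 42 40 43 41 41 110 158 157 158 159 38 38 37 43 41 38
198 157 156 154 155 155 155 155 155 157 49 43 42 42 43 42 40 41 38 155 159 158 150 36 33 42 40 38 41
202 
[... 685 characters left out ...]
 98 121 149 116 37 35 33 34 36 34 31 31 31 30 32 27 27 35 40 40 40 37 38 59 56
234 35 38 52 75 92 92 78 35 139 105 72 37 31 30 34 34 30 29 28 29 30 38 39 36 36 36 62 58
238 36 37 34 36 34 36 56 37 149 167 174 150 80 32 75 79 27 29 28 26 26 37 39 35 40 37 63 59
242 34 36 37 35 34 34 35 30 28 28 35 68 77 35 74 77 26 26 25 28 30 36 37 36 36 37 64 59
246 31 31 31 32 32 35 32 34 33 28 33 69 79 28 69 77 26 28 24 28 38 37 38 35 34 38 69 61
250 34 33 32 32 30 31 33 32 27 32 28 69 77 26 68 77 30 29 26 24 34 36 36 36 37 37 54 62
254 31 32 30 31 32 31 29 31 27 31 29 76 78 26 68 77 30 27 28 23 35 35 35 36 36 35 35 72
258 30 31 30 26 29 29 30 28 28 31 31 77 77 25 67 79 37 28 27 31 36 36 36 34 35 34 36 74
```

```bash
python3 -m pendant '[[0,0,-0.005,0,0,0],[0,0,-0.005,0,0,0],[0,0,-0.005,0,0,0],[0,0,0,0,0,0],[0,0,0,0,0,0],[0,0,0,0,0,0],[0,0,0,0,0,0],[0,0,0,0,0,0],[0,0,0,0,0,0],[0,0,0,0,0,0]]' -1
python3 - <<'E'
from h import *
print(np.mean([ctrl.get_obs()["wrist_force"] for _ in range(5)],0).round(2),ctrl.get_obs()["torque"].round(2))
E
```

```text
time_s: 30.2
eef_pos: [0.5013, -0.0841, 0.0589]
eef_rot: [-0.002, 0.989, 0.15, 0.002]
wrist_force: [0.8, -0.7, -0.3]
opening: -0.0
grasp_force: 0.0
[ 0.76 -0.73 -0.3 ] [0.01 0.01 0.03]
```

```bash
python3 - <<'E'
from h import *
c=cam("side");np.save("s_now.npy",c["color"])
a=cv2.imread("pics/side0.png")
# compare plate front-right & rear-right corner rows in side view: then vs now
for n,g in (("t0",a),("now",c["color"])):
    g=g.max(2).astype(int)
    for u in (312,320,330,340,350,360,370,378):
        col=g[225:275,u];v=[225+k for k in range(49) if col[k]>=120>col[k+1]];print(n,u,v[-1:] , end=" ; ")
    print()
E
python3 -m pendant '[[0,0,-0.005,0,0,0],[0,0,-0.005,0,0,0],[0,0,-0.005,0,0,0],[0,0,0,0,0,0],[0,0,0,0,0,0],[0,0,0,0,0,0],[0,0,0,0,0,0],[0,0,0,0,0,0],[0,0,0,0,0,0],[0,0,0,0,0,0]]' -1
```

```text
t0 312 [256] ; t0 320 [255] ; t0 330 [254] ; t0 340 [253] ; t0 350 [252] ; t0 360 [263] ; t0 370 [250] ; t0 378 [259] ; 
now 312 [256] ; now 320 [255] ; now 330 [254] ; now 340 [253] ; now 350 [252] ; now 360 [251] ; now 370 [250] ; now 378 [258] ; 
time_s: 31.5
eef_pos: [0.5013, -0.0841, 0.056]
eef_rot: [-0.002, 0.989, 0.15, 0.003]
wrist_force: [-0.8, -0.3, -0.6]
opening: 0.001
grasp_force: 0.0
```

Run:
```python
from h import *
s=cam("side");print("side",pj(s,[[.501,-.084,z] for z in(.03,.048,.07,.1)]).round().tolist())
w=cam("wrist");g=w["color"].max(2).astype(int)
print(pj(w,[[.502,-.085,.068],[.526,-.085,.068],[.502,-.061,.068],[.526,-.085,.043],[.47,0,.031],[.4795,-.085,.031]]).round().tolist())
a=s["color"].max(2).astype(int)
print(list(range(276,312,3)))
for r in range(196,232,3): print(r,*a[r,276:312:3])
print(list(range(240,400,6)))
for r in range(178,270,5): print(r,*g[r,240:400:6])
```

```text
side [[294.0, 245.0], [293.0, 238.0], [293.0, 229.0], [293.0, 217.0]]
[[317.0, 244.0], [330.0, 205.0], [275.0, 232.0], [329.0, 192.0], [184.0, 227.0], [307.0, 249.0]]
[276, 279, 282, 285, 288, 291, 294, 297, 300, 303, 306, 309]
196 33 136 39 42 40 43 55 96 72 158 174 172
199 34 94 63 43 35 40 44 96 90 195 176 173
202 34 86 185 41 41 47 56 75 79 44 95 170
205 35 93 160 30 46 40 72 80 95 51 74 212
208 34 68 136 36 44 36 48 50 59 33 187 250
211 35 47 120 180 39 37 36 51 46 12 253 246
214 36 33 110 175 36 40 46 50 38 222 246 245
217 33 24 99 177 148 39 48 65 182 255 252 247
220 35 27 113 177 135 38 46 66 174 170 169 166
223 34 31 125 167 224 252 253 97 163 169 171 170
226 33 66 255 247 246 246 246 247 247 255 166 172
229 209 248 246 246 246 246 246 246 246 246 253 167
[240, 246, 252, 258, 264, 270, 276, 282, 288, 294, 300, 306, 312, 318, 324, 330, 336, 342, 348, 354, 360, 366, 372, 378, 384, 390, 396]
178 158 158 158 159 159 160 158 159 158 158 156 159 159 161 160 159 160 160 158 158 158 158 57 39 38 36 32
183 158 157 157 157 158 157 158 158 159 158 157 160 159 159 159 158 160 159 157 15
[... 880 characters left out ...]
41 41 38 58
233 93 92 103 137 155 142 36 37 35 38 34 33 31 33 33 32 30 29 29 32 42 39 41 40 40 38 58
238 37 47 58 85 93 82 32 127 82 51 32 79 67 40 80 40 29 31 31 30 38 38 39 36 39 36 60
243 35 36 36 38 36 36 32 131 161 170 170 80 68 41 78 42 30 28 28 29 37 37 41 36 39 36 62
248 36 33 34 34 34 34 34 31 33 30 32 79 61 34 80 55 27 28 27 28 38 40 35 36 36 35 64
253 32 33 32 33 33 31 32 28 32 31 38 77 59 34 78 63 30 30 27 22 39 36 39 36 37 37 69
258 33 33 32 31 31 35 30 29 31 30 50 79 54 29 77 72 30 29 24 31 39 39 34 38 37 36 52
263 30 29 28 30 29 31 31 28 31 28 59 77 55 28 77 75 28 28 27 38 39 34 34 37 33 36 33
268 26 26 28 24 32 30 29 27 28 27 66 77 51 25 76 77 25 26 34 37 33 39 37 35 35 36 33
```

Run:
```python
from h import *
s=cam("side");t=cam("top")
for n,u,v,z in(("FR",284,257,.03),("RR",381,247,.036),("FL",279.5,197,.03),("RL",359,188,.036),("kl top",289,188,.07),("ring",336.7,215.5,.034)): print(n,bp(s,u,v,z).round(3))
# triangulate ring and left knob from top+side
def tri(a,pa,b,pb):
    f=lambda c,p:c["R"]@np.array([(p[0]-c["cx"])/c["fx"],(p[1]-c["cy"])/c["fy"],1])
    A=f(a,pa);B=f(b,pb);k=np.linalg.lstsq(np.c_[A,-B],b["t"]-a["t"],rcond=None)[0];return a["t"]+k[0]*A,b["t"]+k[1]*B
for n,p,q in(("ring",(303.2,191),(336.7,215.5)),("kl",(272,230),(289,188)),("FL",(262,241),(279.5,197)),("RL",(257,167),(359,188)),("RR",(346,161),(381,247)),("FR",(352,233),(284,257)),("orange",(381,222),(291.5,234))): print(n,[x.round(3).tolist() for x in tri(t,p,s,q)])
i=t["color"].max(2).astype(int)
print("top img",list(range(325,362,2)))
for r in range(208,242,2): print(r,*i[r,325:362:2])
```

```text
FR [ 0.483 -0.121  0.03 ]
RR [ 0.678 -0.1    0.036]
FL [0.46  0.104 0.03 ]
RL [0.656 0.133 0.036]
kl top [0.486 0.079 0.07 ]
ring [0.594 0.016 0.034]
ring [[0.591, 0.013, 0.036], [0.594, 0.013, 0.036]]
kl [[0.483, 0.091, 0.062], [0.485, 0.091, 0.063]]
FL [[0.457, 0.118, 0.021], [0.459, 0.119, 0.021]]
RL [[0.654, 0.138, 0.033], [0.656, 0.138, 0.033]]
RR [[0.676, -0.1, 0.036], [0.678, -0.1, 0.036]]
FR [[0.483, -0.119, 0.028], [0.483, -0.119, 0.028]]
orange [[0.502, -0.177, 0.128], [0.503, -0.177, 0.128]]
top img [325, 327, 329, 331, 333, 335, 337, 339, 341, 343, 345, 347, 349, 351, 353, 355, 357, 359, 361]
208 144 160 166 164 164 135 163 190 191 197 200 203 209 214 221 225 228 230 229
210 159 160 163 161 164 131 178 183 182 188 192 195 197 201 207 214 219 223 227
212 160 163 161 160 144 154 172 172 180 178 185 184 187 191 198 204 208 213 221
214 163 166 163 163 128 156 161 166 168 176 177 178 180 188 190 193 199 201 204
216 165 162 162 164 129 146 151 156 161 166 169 172 179 178 181 184 189 189 196
218 164 161 164 136 131 130 138 144 148 154 159 164 169 173 176 178 181 186 189
220 165 163 167 40 41 90 113 126 136 142 149 155 158 164 170 172 174 178 182
222 164 163 135 46 32 76 78 78 111 122 136 141 148 153 159 161 170 175 174
224 164 166 91 68 41 41 90 76 75 90 125 123 134 141 146 153 158 162 167
226 163 142 74 41 28 34 55 87 71 74 83 112 110 121 132 140 147 152 154
228 165 100 108 45 38 38 40 61 88 75 74 76 84 109 99 121 128 139 143
230 163 47 74 44 78 45 32 30 55 83 94 77 73 74 72 83 92 123 128
232 152 224 226 226 224 73 24 35 28 35 55 78 91 109 104 110 93 55 62
234 131 131 140 143 154 146 166 177 121 103 36 41 34 41 46 50 51 54 50
236 68 57 50 43 37 40 36 36 31 35 34 52 52 52 53 54 51 55 54
238 34 34 30 31 29 34 34 34 29 32 49 53 51 55 50 53 50 52 50
240 37 38 37 34 31 31 33 34 38 33 49 46 52 52 48 51 54 54 48
```

```bash
python3 -m pendant '[[0,0,-0.005,0,0,0],[0,0,-0.005,0,0,0],[0,0,-0.005,0,0,0],[0,0,-0.005,0,0,0],[0,0,0,0,0,0],[0,0,0,0,0,0],[0,0,0,0,0,0],[0,0,0,0,0,0],[0,0,0,0,0,0],[0,0,0,0,0,0]]' -1
python3 - <<'E'
from h import *
s=cam("side")["color"].max(2).astype(int)
for u in (312,330,350,370): print(u,s[248:260,u])
E
```

```text
time_s: 32.95
eef_pos: [0.5014, -0.0842, 0.052]
eef_rot: [-0.002, 0.989, 0.15, 0.003]
wrist_force: [0.1, 0.5, 0.0]
opening: 0.001
grasp_force: 0.0
312 [176 176 174 182 229 210 190 187 192  53  28  31]
330 [178 178 225 220 197 193 205  65  30  32  34  34]
350 [225 218 196 192 201  64  26  33  35  36  38  38]
370 [201 195 197  56  36  36  47  47  45  46  45  45]
```

```bash
python3 -m pendant '[[0,-0.005,0,0,0,0],[0,0,0,0,0,0],[0,0,0,0,0,0],[0,0,0,0,0,0],[0,0,0,0,0,0],[0,0,-0.01,0,0,0],[0,0,-0.01,0,0,0],[0,0,-0.01,0,0,0],[0,0,0,0,0,0],[0,0,0,0,0,0]]' 0.32
python3 -m pendant '[[0,0,0,0,0,0],[0,0,0,0,0,0],[0,0,0,0,0,0],[0,0,0,0,0,0],[0,0,0,0,0,0],[0,0,0,0,0,0],[0,0,0,0,0,0],[0,0,0,0,0,0],[0,0,0,0,0,0],[0,0,0,0,0,0]]' -1
```

```text
time_s: 34.25
eef_pos: [0.5012, -0.0851, 0.0459]
eef_rot: [-0.002, 0.989, 0.15, 0.002]
wrist_force: [0.5, 0.5, -0.8]
opening: 0.66
grasp_force: 0.0
time_s: 35.5
eef_pos: [0.5045, -0.0869, 0.0489]
eef_rot: [0.0, 0.989, 0.15, 0.005]
wrist_force: [0.9, -1.4, 13.4]
opening: 0.002
grasp_force: 6.9
```

```bash
python3 -m pendant '[[0,0,0.03,0,0,0],[0,0,0.03,0,0,0],[0,0,0,0,0,0],[0,0,0,0,0,0],[0,0,0,0,0,0],[0,0,-0.03,0,0,0],[0,0,-0.03,0,0,0],[0,0,-0.03,0,0,0],[0,0,-0.03,0,0,0],[0,0,0,0,0,0]]' 0.32
python3 -m pendant '[[0,0,0,0,0,0],[0,0,0,0,0,0],[0,0,0,0,0,0],[0,0,0,0,0,0],[0,0,0,0,0,0],[0,0,0,0,0,0],[0,0,0,0,0,0],[0,0,0,0,0,0],[0,0,0,0,0,0],[0,0,0,0,0,0]]' -1
```

```text
time_s: 36.75
eef_pos: [0.5007, -0.0849, 0.0332]
eef_rot: [-0.002, 0.989, 0.15, 0.002]
wrist_force: [0.8, 1.0, -0.3]
opening: 0.662
grasp_force: 0.0
time_s: 38.0
eef_pos: [0.5009, -0.0844, 0.0343]
eef_rot: [-0.002, 0.989, 0.15, 0.002]
wrist_force: [-3.2, 4.6, 4.6]
opening: 0.536
grasp_force: 60.6
```

```bash
python3 -m pendant '[[0,0,0,0,0,-0.08],[0,0,0,0,0,-0.08],[0,0,0,0,0,-0.08],[0,0,0,0,0,-0.08],[0,0,0,0,0,-0.08],[0,0,0,0,0,-0.08],[0,0,0,0,0,-0.08],[0,0,0,0,0,-0.08],[0,0,0,0,0,0],[0,0,0,0,0,0]]' -1
python3 - <<'E'
from h import *
o=ctrl.get_obs();print(o["torque"].round(2),o["q"].round(2))
E
```

```text
time_s: 39.25
eef_pos: [0.5024, -0.0826, 0.0354]
eef_rot: [-0.003, 0.939, -0.345, 0.003]
wrist_force: [-2.1, 12.5, 13.6]
opening: 0.534
grasp_force: 61.4
[ 2.91 -0.28 -0.01] [-0.4   0.27  1.9   0.01  0.96  1.87]
```

```bash
python3 -m pendant '[[0,0,0,0,0,0],[0,0,0,0,0,0],[0,0,0,0,0,0],[0,0,0.1,0,0,0],[0,0,0.2,0,0,0],[0,0,0.2,0,0,0.111],[0,0.1,0.1,0,0,0.111],[-0.03,0.2,0,0,0,0.111],[-0.03,0.2,0,0,0,0.111],[-0.03,0.2,0,0,0,0.111]]' 0.32
python3 -m pendant '[[0,0.1,0,0,0,0.111],[0,0.077,0,0,0,0.111],[0,0,-0.1,0,0,0.111],[0,0,-0.1,0,0,0.111],[0,0,-0.1,0,0,0.111],[0,0,0,0,0,0.111],[0,0,0,0,0,0.111],[0,0,0,0,0,0],[0,0,0,0,0,0],[0,0,0,0,0,0]]' 0.32
python3 - <<'E'
from h import *
o=ctrl.get_obs();print(o["q"].round(2)); go(ori([-np.cos(1.4),-np.sin(1.4)],90),[.4825,.0905,.031])
c=cam("wrist");g=c["color"].max(2).astype(int)
P=[[.4825,.0905,.064],[.4825+.024,.0905,.064],[.4825,.1145,.064],[.4825,.0665,.064],[.4825-.024,.0905,.064]];p=pj(c,P).round().astype(int);print(p.tolist())
u,v=p[0];print(list(range(u-80,u+80,6)))
for r in range(v-60,min(v+60,400),6): print(r,*g[r,u-80:u+80:6])
E
```

```text
time_s: 40.5
eef_pos: [0.4831, 0.0556, 0.1539]
eef_rot: [-0.001, 0.996, 0.086, 0.003]
wrist_force: [-0.2, 0.2, -0.0]
opening: 0.662
grasp_force: 0.0
time_s: 41.75
eef_pos: [0.4833, 0.0902, 0.094]
eef_rot: [-0.003, 0.769, 0.639, 0.001]
wrist_force: [0.8, 0.3, 0.3]
opening: 0.66
grasp_force: 0.0
[-0.06  0.14  1.91  0.01  1.09  0.12]
rot [-0.004 -0.001  0.008] deg 0.8316078991912673 shift [-0.004  0.001 -0.315]
[[315, 217], [349, 212], [308, 184], [321, 248], [281, 223]]
[235, 241, 247, 253, 259, 265, 271, 277, 283, 289, 295, 301, 307, 313, 319, 325, 331, 337, 343, 349, 355, 361, 367, 373, 379, 385, 391]
157 25 27 29 29 30 32 40 40 43 48 44 44 46 77 140 196 225 235 238 236 236 236 236 236 238 239 238
163 25 26 27 27 31 34 41 42 41 46 102 165 213 231 236 239 238 237 237 236 237 237 238 237 237 237 238
169 21 25 27 30 28 32 39 59 188 226 233 237 239 239 152 166 164 167 223 237 237 237 239 219 182 157 155
175 26 24 28 27 31 30 40 145 241 241 242 180 72 39 38 40 133 150 150 167 150 152 153 152 153 153 153
181 24 25 26 29 27 31 38 37 239 242 105 37 45 47 48 44 45 47 150 152 153 154 153 153 1
[... 717 characters left out ...]
4 43 44 154 150 151 149 150 152 148 149
235 21 24 23 22 23 25 27 27 30 29 32 32 31 37 39 39 44 42 141 153 151 150 149 150 151 151 150
241 23 20 73 73 20 20 28 28 27 30 29 51 33 37 39 39 74 149 151 151 148 148 152 47 83 83 149
247 20 49 73 37 23 24 26 26 28 29 30 56 99 154 148 150 151 151 151 151 151 150 150 42 59 83 141
253 18 73 74 19 21 22 22 26 26 27 30 32 91 153 151 148 148 149 150 151 150 150 151 43 43 82 82
259 51 73 46 19 18 24 27 28 26 27 31 33 110 146 153 151 149 150 150 151 149 149 150 43 42 67 83
265 72 72 17 22 18 19 25 26 29 28 30 31 45 94 150 150 150 152 151 152 152 149 149 44 43 43 81
271 71 55 20 21 23 23 22 28 26 27 30 34 30 94 153 152 152 147 150 152 151 150 151 43 42 43 73
```

```bash
python3 -m pendant '[[0.005,0.01,-0.06,0,0,0],[0.005,0,-0.08,0,0,0],[0,0,-0.08,0,0,0],[0,0,-0.06,0,0,0],[0,0,-0.03,0,0,0],[0,0,0,0,0,0],[0,0,0,0,0,0],[0,0,0,0,0,0],[0,0,0,0,0,0],[0,0,0,0,0,0]]' 0.32
python3 -m pendant '[[0,0,0,0,0,0],[0,0,0,0,0,0],[0,0,0,0,0,0],[0,0,0,0,0,0],[0,0,0,0,0,0],[0,0,0,0,0,0],[0,0,0,0,0,0],[0,0,0,0,0,0],[0,0,0,0,0,0],[0,0,0,0,0,0]]' -1
python3 -m pendant '[[0,0,0,0,0,-0.1],[0,0,0,0,0,-0.1],[0,0,0,0,0,-0.1],[0,0,0,0,0,-0.1],[0,0,0,0,0,-0.1],[0,0,0,0,0,-0.1],[0,0,0,0,0,-0.1],[0,0,0,0,0,-0.1],[0,0,0,0,0,-0.1],[0,0,0,0,0,-0.1]]' -1
```

```text
time_s: 43.05
eef_pos: [0.4855, 0.0923, 0.0322]
eef_rot: [-0.003, 0.768, 0.64, 0.001]
wrist_force: [-0.6, -0.7, 0.2]
opening: 0.658
grasp_force: 0.0
time_s: 44.3
eef_pos: [0.4842, 0.0927, 0.0324]
eef_rot: [-0.004, 0.768, 0.64, 0.0]
wrist_force: [-7.5, 1.7, 9.3]
opening: 0.537
grasp_force: 59.8
time_s: 45.55
eef_pos: [0.4831, 0.0959, 0.0334]
eef_rot: [-0.004, 0.996, -0.094, 0.0]
wrist_force: [-15.8, 15.4, 26.8]
opening: 0.536
grasp_force: 61.4
```

```bash
python3 -m pendant '[[0,0,0,0,0,0],[0,0,0,0,0,0],[0,0,0,0,0,0],[0,0,0.1,0,0,0],[0,0,0.2,0,0,0],[0,0,0.2,0,0,0],[-0.15,0.1,0.1,0,0,0.1],[-0.2,0.2,0,0,0,0.1],[-0.2,0.2,0,0,0,0.1],[-0.2,0.2,0,0,0,0.1]]' 0.32
cat > tilt.py <<'E'
from h import *
from scipy.optimize import least_squares
# subpixel edge search across projected plate edges, then pose LSQ; top-face outline + side faces
def edgepts(c,g,A,B,out,n=40,w=6):
    """A,B world ends; out: world outward point offset; returns measured pts with normal, crossing of half level"""
    pa,pb=pj(c,[A,B]);m=pj(c,[(A+B)/2+out])[0]-(pa+pb)/2
    d=(pb-pa)/np.linalg.norm(pb-pa);nrm=np.array([-d[1],d[0]]);nrm*=np.sign(nrm@m)
    R_=[]
    for t in np.linspace(.06,.94,n):
        p=pa+t*(pb-pa);s=np.arange(-w,w+.01,.25)
        q=(p+np.outer(s,nrm)).astype(np.float32)
        v=cv2.remap(g,q[:,0].reshape(1,-1),q[:,1].reshape(1,-1),cv2.INTER_LINEAR)[0]
        hi,lo=np.median(v[:8]),np.median(v[-8:])
        if hi-lo<70 or lo>95: continue
        k=np.where((v[:-1]>=(hi+lo)/2)&(v[1:]<(hi+lo)/2))[0]
        if len(k)==1: R_.append((t,s[k[0]]+.125,*nrm,hi-lo))
    return R_
def pose(q): 
    S=R.from_euler("ZYX",[q[2],q[4],q[5]]).as_matrix();return lambda P:np.atleast_2d(P)@S.T+[q[0],q[1],q[3]]
x,y=.1,.12
E=lambda z:{"front":((-x,-y,z),(-x,y,z),(-.02,0,0)),"rear":((x,-y,z),(x,y,z),(.02,0,0)),"left":((-x,y,z),(x,y,z),(0,.02,0)),"right":((-x,-y,z),(x,-y,z),(0,-.02,0))}
def solve(tc,ti,sc,si,q0,verbose=True):
    q=np.array(q0,float)
    # visible outer boundaries: top cam: all top edges; side cam: right->bottom edge z=.022, others top edge (left,rear) 
    spec=[(tc,ti,"rear",.036),(tc,ti,"left",.036),(tc,ti,"right",.036),(sc,si,"right",.022),(sc,si,"left",.036),(sc,si,"rear",.036)]
    G={id(tc):ti.max(2).astype(np.float32),id(sc):si.max(2).astype(np.float32)}
    for it in range(4):
        W=pose(q);M=[]
        for c,i,n,z in spec:
            a,b,o=[np.array(e) for e in E(z)[n]];A,B=W(a)[0],W(b)[0]
            pts=edgepts(c,G[id(c)],A,B,o)
            pa,pb=pj(c,[A,B])
            M.append([(c,a,b,pa+t*(pb-pa)+s*np.array([nx,ny]),np.array([nx,ny])) for t,s,nx,ny,_ in pts])
        def res(qq):
            W=pose(qq);r=[]
            for m in M:
                if not m: continue
                c,a,b=m[0][:3];pa,pb=pj(c,np.vstack([W(a),W(b)]));d=(pb-pa)/np.linalg.norm(pb-pa)
                for *_,p,nr in m:
                    e=p-pa;r.append((e-d*(e@d))@nr)
            return np.array(r+list((qq-q0)/[1,1,1,1,1,1]))
        s=least_squares(res,q,loss="soft_l1",f_scale=.3);q=s.x
    W=pose(q)
    P=W([(-.075,.09,.022),(-.075,-.09,.022),(.075,.09,.022),(.075,-.09,.022)])[:,2]*1e3
    print("n",[len(m) for m in M],"rms",np.sqrt(np.mean(s.fun**2)).round(3),"xy yaw",q[:3].round(4),"pitch roll deg",np.degrees(q[4:6]).round(2),"underside FL FR RL RR",P.round(1))
    return q
E
python3 - <<'E'
from tilt import *
q0=[.569,.0096,.1,-.0025,-.03,-.011]
t=cam("top");s=cam("side");np.save("t1.npy",t["color"]);np.save("s1.npy",s["color"])
a=solve(t,cv2.imread("pics/top0.png"),s,cv2.imread("pics/side0.png"),q0)
b=solve(t,t["color"],s,s["color"],a)
print(ctrl.get_obs()["eef_pos"].round(3))
E
```

```text
time_s: 46.8
eef_pos: [0.3343, 0.2329, 0.152]
eef_rot: [-0.002, 0.975, 0.223, 0.003]
wrist_force: [-0.0, 0.1, -0.0]
opening: 0.659
grasp_force: 0.0
n [40, 34, 31, 37, 25, 40] rms 0.3 xy yaw [0.5676 0.0114 0.0998] pitch roll deg [-2.76 -1.64] underside FL FR RL RR [15.1 20.2 22.3 27.4]
n [40, 32, 30, 35, 32, 40] rms 0.676 xy yaw [0.5682 0.0105 0.1004] pitch roll deg [-1.52 -1.53] underside FL FR RL RR [18.2 23.  22.2 27. ]
[0.332 0.235 0.151]
```

```bash
cat > chk.py <<'E'
from tilt import *
ti=cv2.imread("pics/top0.png");si=cv2.imread("pics/side0.png")
t=cam("top");s=cam("side")
def hullc(img,lo,hi,box):
    u0,v0,u1,v1=box;h=cv2.cvtColor(img,cv2.COLOR_BGR2HSV)[v0:v1,u0:u1]
    m=cv2.inRange(h,lo,hi);k,_=cv2.findContours(m,0,1);k=max(k,key=cv2.contourArea)
    hu=cv2.convexHull(k);f=np.zeros_like(m);cv2.fillConvexPoly(f,hu,1);v,u=np.nonzero(f);return np.array([u.mean()+u0,v.mean()+v0,np.sqrt(len(u))])
def model(c,x,y,zt,h,r):
    a=np.linspace(0,2*np.pi,90);P=np.vstack([np.c_[x+r*np.cos(a),y+r*np.sin(a),0*a+z] for z in(zt,zt-h)])
    hu=cv2.convexHull((pj(c,P)*8).astype(np.float32));M=cv2.moments(hu);return np.array([M["m10"]/M["m00"]/8,M["m01"]/M["m00"]/8,np.sqrt(M["m00"])/8])
for n,lo,hi,bt,bs,g,zt,h,r in (("tape",(40,120,60),(75,255,255),(210,160,255,205),(320,165,365,195),(.615,.207),.024,.024,.0355),("orange",(8,140,120),(22,255,255),(360,205,400,240),(270,215,315,258),(.502,-.177),.13,None,.0305)):
    A=hullc(ti,lo,hi,bt);B=hullc(si,lo,hi,bs)
    f=lambda q:np.r_[(model(t,q[0],q[1],q[2],h or q[3],r)-A)[:2],(model(s,q[0],q[1],q[2],h or q[3],r)-B)*[1,1,1 if h is None else 0],0 if h is None else (q[3]-.02)]
    z=least_squares(f,[*g,zt,.025]);print(n,z.x.round(4),"true z",zt,"cost",round(z.cost,3),"areas",A[2],model(t,*z.x[:3],h or z.x[3],r)[2],B[2],model(s,*z.x[:3],h or z.x[3],r)[2])
E
python3 chk.py
```

```text
tape [0.6157 0.2068 0.0309 0.02  ] true z 0.024 cost 0.021 areas 25.199206336708304 24.484696704190604 21.095023109728988 22.171364519484015
orange [ 0.5029 -0.1769  0.1307  0.0228] true z 0.13 cost 0.003 areas 23.043437243605826 23.046041845520996 30.708305065568176 30.702899104344755
```

```bash
python3 -m pendant '[[0.19,-0.175,0,0,0,0],[0.19,-0.175,0,0,0,0],[0.19,-0.175,0,0,0,0],[0.185,-0.173,0,0,0,0],[0,0,-0.12,0,0,0],[0,0,-0.15,0,0,0],[0,0,-0.15,0,0,0],[0,0,-0.1,0,0,0],[0,0,-0.06,0,0,0],[0,0,0,0,0,0]]' 0.32
```

```text
time_s: 48.25
eef_pos: [0.4862, 0.0917, 0.0352]
eef_rot: [-0.002, 0.975, 0.22, 0.002]
wrist_force: [-0.7, 0.7, -0.1]
opening: 0.658
grasp_force: 0.0
```

```bash
python3 -m pendant '[[-0.01,0.015,0,0,0,0],[0,0,0,0,0,0],[0,0,0,0,0,0],[0,0,0,0,0,-0.114],[0,0,0,0,0,-0.114],[0,0,0,0,0,-0.114],[0,0,0,0,0,-0.114],[0,0,0,0,0,-0.114],[0,0,0,0,0,-0.114],[0,0,0,0,0,-0.114]]' -1
```

```text
time_s: 49.5
eef_pos: [0.4862, 0.095, 0.0382]
eef_rot: [-0.0, 0.919, -0.395, 0.005]
wrist_force: [-3.3, -4.2, 9.7]
opening: 0.534
grasp_force: 62.0
```

```bash
python3 -m pendant '[[0,0,0,0,0,0],[0,0,0,0,0,0],[0,0,0,0,0,0],[0,0,0.2,0,0,0],[0,0,0.3,0,0,0],[0,0,0.3,0,0,0],[0.04,-0.28,0.03,0,0,-0.015],[0.04,-0.28,0,0,0,-0.015],[0.04,-0.28,0,0,0,-0.015],[0.04,-0.28,0,0,0,-0.015]]' 0.32
python3 -m pendant '[[0.1,-0.25,0,0.078,0.061,0],[0.1,-0.25,0,0.078,0.061,0],[0.1,-0.25,0,0.078,0.061,0],[0,0,-0.06,0.078,0.061,0],[0,0,-0.06,0.078,0.061,0],[0,0,-0.06,0.078,0.061,0],[0,0.085,-0.06,0.083,0.065,0],[0,0.13,-0.12,0,0,0],[0,0.13,-0.12,0,0,0],[0,0.13,-0.12,0,0,0]]' 0.32
cat > rv.py <<'E'
from tilt import *
import sys
go(ori([-.616,.788],27),[.576,-.184,.083])
n=sys.argv[1];a=[]
for k in range(3):
    c=cam("wrist");a.append(cv2.rotate(c["color"],cv2.ROTATE_180).astype(float))
c["avg"]=np.mean(a,0);np.save(n+".npy",c,allow_pickle=True)
X=np.array([.995,.1,0]);Y=np.array([-.1,.995,0]);C=np.array([.568,.0105,0])
P=C-.075*X-.09*Y
print(c["t"].round(3),"pts z=.022,.012,0:",[(np.array([639,399])-pj(c,P+[0,0,z])[0]).round(1).tolist() for z in(.022,.012,0)])
u=int(639-pj(c,P+[0,0,.02])[0][0]);g=c["avg"].max(2).round().astype(int)
print(list(range(u-35,u+50,5)))
for r in range(212,262): print(r,*g[r,u-35:u+50:5])
t=cam("top");s=cam("side");q0=[.568,.0105,.1,-.0025,-.03,-.02]
solve(t,cv2.imread("pics/top0.png"),s,s["color"],q0);np.save("s2.npy",s["color"])
E
python3 rv.py right2
```

```text
time_s: 50.75
eef_pos: [0.5163, -0.1299, 0.202]
eef_rot: [-0.0, 0.9, -0.435, 0.003]
wrist_force: [0.7, 0.3, 0.5]
opening: 0.657
grasp_force: 0.0
time_s: 52.0
eef_pos: [0.5759, -0.1815, 0.0801]
eef_rot: [-0.23, 0.769, -0.373, -0.466]
wrist_force: [0.6, 0.1, -0.4]
opening: 0.654
grasp_force: 0.0
rot [ 0.001  0.006 -0.   ] deg 0.5654381785457291 shift [ 0.001 -0.012  0.014]
[ 0.684 -0.318  0.087] pts z=.022,.012,0: [[323.9, 214.4], [323.9, 224.0], [323.8, 235.3]]
[288, 293, 298, 303, 308, 313, 318, 323, 328, 333, 338, 343, 348, 353, 358, 363, 368]
212 92 241 241 242 243 245 247 247 247 255 255 255 255 255 255 252 234
213 91 240 240 241 241 242 244 246 246 252 254 254 255 255 255 255 241
214 88 238 238 240 241 240 242 244 245 249 252 253 255 255 255 255 249
215 86 232 237 239 240 240 241 243 244 246 248 250 253 254 255 255 253
216 86 210 230 236 238 239 240 241 243 243 245 246 250 253 254 254 254
217 85 165 210 228 234 237 239 240 243 242 243 244 246 250 252 253 253
218 84 120 167 206 222 232 237 239 242 242 242 243 244 246 249 250 251
219 85 91 119 159 198 216 231 235 240 240 241 242 24
[... 1851 characters left out ...]
60 60 60 60
252 68 74 73 72 73 75 74 74 74 74 74 74 69 64 61 61 60
253 61 74 73 72 75 74 73 74 73 74 74 75 74 69 63 61 60
254 58 69 71 72 73 73 74 73 73 73 74 74 73 73 69 65 60
255 57 63 71 71 73 71 72 72 72 72 73 74 74 74 72 69 62
256 56 57 69 71 72 71 73 73 72 72 73 73 73 73 74 74 67
257 55 55 65 70 72 71 70 72 72 72 72 73 73 73 74 74 73
258 53 55 60 67 72 72 72 72 71 71 74 74 72 73 73 74 73
259 55 54 54 61 70 71 72 71 71 72 72 72 72 71 72 70 69
260 54 54 53 56 68 70 70 70 71 73 71 71 69 69 68 66 64
261 53 53 54 54 61 69 72 72 71 70 70 69 65 65 63 61 57
n [40, 33, 31, 20, 21, 2] rms 1.127 xy yaw [0.5675 0.0114 0.1021] pitch roll deg [-1.25 -1.62] underside FL FR RL RR [16.5 21.6 19.8 24.9]
```

Run:
```python
from h import *
from scipy.optimize import fsolve
c=np.load("right2.npy",allow_pickle=True).item()
g=c["avg"].max(2)
print("stem cols rows 222-227 cols 319..334");[print(r,g[r,319:335].round().astype(int)) for r in range(221,228)]
for dy in (0,.003,-.003):
  X=np.array([.995,.1,0]);Y=np.array([-.1,.995,0]);C=np.array([.568,.0105+dy,0])
  def edge(u,v,y): 
    f=lambda p:np.array([639,399])-pj(c,C+p[0]*X+y*Y+[0,0,p[1]])[0]-[u,v]; return fsolve(f,[-.075,.02])
  A=[edge(u,v,-.12) for u,v in((314,221.6),(326,223.4),(346,226.4),(366,229.4))]
  o=edge(326,225.5,-.09)
  print(dy,"edge (x,z):",np.round(A,4).tolist(),"foot origin",o.round(4))
```

```text
stem cols rows 222-227 cols 319..334
221 [186 204 215 218 220 220 222 223 226 228 230 232 233 234 235 235]
222 [146 174 198 206 208 210 212 214 214 215 217 217 217 217 219 222]
223 [108 141 170 186 193 197 202 203 201 198 195 193 189 187 191 196]
224 [ 84 108 135 152 165 174 183 184 179 173 167 158 149 144 145 149]
225 [ 75  83  96 110 124 134 144 145 142 138 132 123 113 103 102 103]
226 [ 74  74  77  82  88  93  98 100 100  97  94  90  85  80  76  77]
227 [76 75 75 75 74 75 76 78 76 75 76 74 76 74 75 75]
0 edge (x,z): [[-0.0667, 0.0217], [-0.0538, 0.0218], [-0.0335, 0.022], [-0.0149, 0.0222]] foot origin [-0.0724  0.0108]
0.003 edge (x,z): [[-0.0691, 0.0208], [-0.0559, 0.0209], [-0.0354, 0.0211], [-0.0165, 0.0213]] foot origin [-0.0746  0.0098]
-0.003 edge (x,z): [[-0.0644, 0.0226], [-0.0516, 0.0227], [-0.0316, 0.0229], [-0.0132, 0.023]] foot origin [-0.0703  0.0117]
```

```bash
python3 -m pendant '[[0.03,-0.05,0.2,0,0,0],[0,0,0.2,-0.079,-0.062,0],[0,0,0.2,-0.079,-0.062,0],[0,0,0.2,-0.079,-0.062,0],[0,0,0,-0.079,-0.062,0],[0,0,0,-0.079,-0.062,0],[0,0,0,-0.079,-0.062,0],[0,0.1,0,-0.079,-0.062,0],[0,0.2,0,0,0,0.116],[0,0.2,0,0,0,0.116]]' -1
python3 -m pendant '[[-0.022,0.2,0,0,0,0.116],[-0.022,0.2,0,0,0,0.116],[-0.022,0.2,0,0,0,0.116],[-0.022,0.2,0,0,0,0.116],[-0.022,0.2,0,0,0,0.116],[-0.022,0.2,0,0,0,0.116],[-0.022,0.2,0,0,0,0.116],[-0.022,0.2,0,0,0,0.116],[-0.022,0.2,0,0,0,0.116],[0,0,0,-0.0895,0.045,0]]' -1
python3 -m pendant '[[0,0,-0.05,-0.0895,0.045,0],[0,0,-0.05,-0.0895,0.045,0],[0,0,-0.05,-0.0895,0.045,0],[0,0,-0.05,-0.0895,0.045,0],[0,0,-0.1,-0.0895,0.045,0],[0,0,-0.1,-0.0895,0.045,0],[0,-0.1,-0.14,0,0,0],[0,-0.1,-0.14,0,0,0],[0,-0.1,-0.14,0,0,0],[0,0,0,0,0,0]]' -1
python3 - <<'E'
from h import *
from scipy.optimize import fsolve
a=[]
for k in range(3):
    c=cam("wrist");a.append(cv2.rotate(c["color"],cv2.ROTATE_180).astype(float))
c["avg"]=np.mean(a,0);np.save("left2.npy",c,allow_pickle=True);g=c["avg"].max(2)
X=np.array([.995,.1,0]);Y=np.array([-.1,.995,0]);C=np.array([.568,.0105,0]);P=C-.075*X+.09*Y
p=np.array([639,399])-pj(c,[P+[0,0,z] for z in(.022,.012,0)]);print(ctrl.get_obs()["time_s"],c["t"].round(3),p.round(1).tolist())
def edge(u,v,y):
    f=lambda q:np.array([639,399])-pj(c,C+q[0]*X+y*Y+[0,0,q[1]])[0]-[u,v]; return fsolve(f,[-.075,.02])
u0=int(p[0,0]);L=[]
for u in range(u0-110,u0+40,10):
    col=g[:,u];k=[v for v in range(int(p[0,1])-8,int(p[0,1])+45) if col[v]>=120>col[v+1]]
    if k: v=k[0]+(col[k[0]]-120)/(col[k[0]]-col[k[0]+1]);L.append((u,round(v,1),*edge(u,v,.12).round(4)))
print(L)
print(list(range(u0-20,u0+20,2)))
for r in range(int(p[0,1]),int(p[2,1])+8): print(r,*g[r,u0-20:u0+20:2].round().astype(int))
E
```

```text
time_s: 53.5
eef_pos: [0.5825, -0.0928, 0.245]
eef_rot: [0.0, 0.965, -0.263, 0.009]
wrist_force: [0.9, 0.1, -0.2]
opening: -0.005
grasp_force: 0.0
time_s: 54.75
eef_pos: [0.5431, 0.2674, 0.2454]
eef_rot: [0.037, 0.849, 0.523, -0.062]
wrist_force: [0.2, -1.0, 0.1]
opening: -0.004
grasp_force: 0.0
time_s: 56.0
eef_pos: [0.5425, 0.2052, 0.0771]
eef_rot: [0.269, 0.729, 0.446, -0.443]
wrist_force: [-0.1, 0.8, 0.8]
opening: 0.002
grasp_force: 0.0
56.15 [0.624 0.365 0.09 ] [[323.9, 211.6], [323.9, 220.8], [323.9, 231.7]]
[(213, np.float64(236.6), np.float64(0.0445), np.float64(0.0225)), (223, np.float64(234.8), np.float64(0.037), np.float64(0.0227)), (233, np.float64(233.2), np.float64(0.0293), np.float64(0.0228)), (243, np.float64(231.6), np.float64(0.0214), np.float64(0.0228)), (253, np.float64(229.9), np.float64(0.0131), np.float64(0.0229)), (263, np.float64(228.4), np.float64(0.0045), np.float64(0.0229)), (273, np.float64(226.7), np.float64(-0.0044), np.float64(0.023)), (283, np.float64(225.1), np.float64(-0.0137), np.float64(0.0231)), (293, np.float64(223.4), np.float64(-0.0233), np.fl
[... 1809 characters left out ...]
 81 82 81 79 80 78 78 77 77 75 75 74 72 71 70 69 67 66 66 74
229 81 80 79 79 79 78 76 75 75 76 74 71 72 71 70 68 66 65 68 74
230 80 79 78 78 78 77 76 75 75 74 73 73 71 70 69 68 66 65 68 73
231 79 78 77 77 77 76 75 76 74 74 73 72 71 70 68 66 66 65 68 73
232 79 78 76 77 76 75 75 74 74 73 72 71 70 68 68 67 65 62 64 66
233 77 77 75 75 75 73 73 74 73 73 70 70 68 69 67 64 62 61 61 62
234 77 76 75 74 73 73 72 72 72 71 69 69 67 66 65 65 63 61 60 59
235 76 75 74 73 72 72 73 70 70 68 67 67 66 64 64 62 61 61 60 60
236 75 75 73 73 72 69 68 69 68 68 67 64 64 64 63 62 61 62 62 61
237 74 74 73 72 71 70 69 68 67 67 65 64 63 62 63 63 64 64 67 66
238 74 72 71 70 69 69 69 67 65 66 64 64 64 64 64 67 68 70 69 70
```

```bash
python3 - <<'E'
from fit import *
import fit as F
def rows2(n,cols,v0):
    g=load(n)["avg"].max(2);o=[]
    for u in cols:
        col=g[:,u];k=[v for v in range(v0,v0+50) if col[v]>=120>col[v+1]][0];o.append((u,k+(col[k]-120)/(col[k]-col[k+1])))
    return np.array(o)
tc=cam("top")
top=np.array([[257,167],[346,161],[352,233],[262,241],[303.2,191]],float)
V=[(load("left2"),1,rows2("left2",[213,233,253,273,293,313,343],205),340.,233.5),(load("right2"),-1,rows2("right2",[308,316,340,350,360,370,380,390],212),310.8,236.8)]
print(V[1][2].round(1).tolist())
fit(V,top,tc)
V0=[(load("left"),1,rows("left",184,346),338.5,236.3),(load("right"),-1,rows("right",314,404),310.8,240.2)]
fit(V0,top,tc)
E
python3 - <<'E'
from tilt import *
s=cam("side");t=cam("top");q0=[.568,.0105,.1,-.0025,-.03,-.02]
solve(t,t["color"],s,s["color"],q0)
solve(t,cv2.imread("pics/top0.png"),s,s["color"],q0)
E
```

```text
[[308.0, 220.7], [316.0, 221.7], [340.0, 225.5], [350.0, 227.0], [360.0, 228.6], [370.0, 230.1], [380.0, 231.7], [390.0, 233.2]]
plate xy yaw [0.5708 0.0102 0.1064] z -2.28 pitch,roll deg [-0.08  0.32] sd [0.2  0.15]
bias [-0.0037 -0.0016 -0.0036 -0.0014  0.0018  0.0008] cost 9.57
underside FL FR RL RR mm [np.float64(20.1), np.float64(19.1), np.float64(20.3), np.float64(19.3)]
reach error L,R mm [-2.15 -4.46] sole z [np.float64(0.3), np.float64(1.6)] sd [0.77 0.72]
plate xy yaw [0.5692 0.0096 0.1045] z -2.68 pitch,roll deg [-1.83 -0.66] sd [0.2  0.16]
bias [-0.001  -0.0021 -0.003  -0.0014  0.0005  0.0003] cost 4.09
underside FL FR RL RR mm [np.float64(15.9), np.float64(17.9), np.float64(20.7), np.float64(22.7)]
reach error L,R mm [-7.66 -7.37] sole z [np.float64(1.5), np.float64(3.3)] sd [0.74 0.73]
n [40, 33, 30, 35, 30, 40] rms 0.5 xy yaw [0.5679 0.0108 0.1008] pitch roll deg [-0.48 -0.94] underside FL FR RL RR [21.6 24.5 22.8 25.8]
n [40, 32, 31, 34, 32, 40] rms 0.573 xy yaw [0.5674 0.0117 0.102 ] pitch roll deg [-0.95 -0.84] underside FL FR RL RR [20.5 23.1 23.  25.6]
```

```bash
python3 -m pendant '[[0.02,0.06,0.2,0,0,0],[0,0,0.2,0.104,-0.053,0],[0,0,0.2,0.104,-0.053,0],[0,0,0.2,0.104,-0.053,0],[0,0,0,0.104,-0.053,0],[0,0,0,0.104,-0.053,0],[0,0,0,0.104,-0.053,0],[-0.043,-0.295,0,0,0,0],[-0.043,-0.295,0,0,0,0],[-0.043,-0.295,0,0,0,0]]' -1
python3 -m pendant '[[-0.043,-0.295,0,0,0,0],[-0.043,-0.295,0,0,0,0],[0,0,0,0,0,0],[0,0,-0.1,0,0,0],[0,0,-0.2,0,0,0],[0,0,-0.2,0,0,0],[0,0,0,0,0,0],[0,0,0,0,0,0],[0,0,0,0,0,0],[0,0,0,0,0,0]]' 0.32
python3 - <<'E'
from h import *
h=[-np.cos(np.radians(63.2)),-np.sin(np.radians(63.2))]
go(ori(h,90),[.503,-.082,.036]);print(ctrl.get_obs()["q"].round(2))
E
```

```text
time_s: 57.55
eef_pos: [0.5205, 0.0412, 0.2396]
eef_rot: [-0.002, 0.852, 0.524, 0.006]
wrist_force: [1.4, -0.6, -0.3]
opening: -0.003
grasp_force: 0.0
time_s: 58.8
eef_pos: [0.5045, -0.0758, 0.1395]
eef_rot: [-0.002, 0.852, 0.523, 0.006]
wrist_force: [0.6, -0.1, 1.0]
opening: 0.657
grasp_force: 0.0
rot [-0.006  0.005  0.001] deg 0.7301467958030349 shift [-0.007 -0.031 -0.518]
[-0.39  0.11  1.84  0.01  1.18  0.07]
```

```bash
python3 -m pendant '[[-0.007,-0.031,0,-0.006,0.005,0],[0,0,-0.1,0,0,0],[0,0,-0.15,0,0,0],[0,0,-0.13,0,0,0],[0,0,-0.09,0,0,0],[0,0,-0.048,0,0,0],[0,0,0,0,0,0],[0,0,0,0,0,0],[0,0,0,0,0,0],[0,0,0,0,0,0]]' 0.32
python3 -m pendant '[[0,0,0,0,0,0],[0,0,0,0,0,0],[0,0,0,0,0,0],[0,0,0,0,0,0],[0,0,0,0,0,-0.08],[0,0,0,0,0,-0.08],[0,0,0,0,0,-0.08],[0,0,0,0,0,-0.08],[0,0,0,0,0,0],[0,0,0,0,0,0]]' -1
```

```text
time_s: 60.05
eef_pos: [0.5023, -0.0818, 0.0348]
eef_rot: [-0.001, 0.852, 0.523, -0.0]
wrist_force: [0.2, 0.3, -0.5]
opening: 0.661
grasp_force: 0.0
time_s: 61.3
eef_pos: [0.5051, -0.0833, 0.0368]
eef_rot: [0.001, 0.956, 0.295, 0.002]
wrist_force: [1.9, -2.7, 8.6]
opening: 0.538
grasp_force: 60.7
```

```bash
python3 -m pendant '[[0,0,0,0,0,0],[0,0,0,0,0,0],[0,0,0,0,0,0],[0,0,0.05,0,0,0],[0,0,0.2,0,0,0],[0,0,0.25,0,0,0],[0,0,0.25,0,0,0],[-0.15,0.1,0.1,0,0,0],[-0.2,0.2,0,0,0,0],[-0.2,0.2,0,0,0,0]]' 0.32
python3 - <<'E'
from tilt import *
s=cam("side");t=cam("top");q0=[.568,.0105,.1,-.0025,-.01,-.01]
solve(t,cv2.imread("pics/top0.png"),s,s["color"],q0)
solve(t,t["color"],s,s["color"],q0)
o=ctrl.get_obs();print(o["time_s"],o["wrist_force"].round(1),o["eef_pos"].round(3))
# jar vs ring in side view: blue ring bbox and bystander motion
d0=cv2.imread("pics/side0.png")
for n,lo,hi,b in(("orange",(8,140,120),(22,255,255),(270,215,315,258)),("red",(0,150,80),(5,255,255),(200,205,255,280)),("green",(45,80,40),(85,255,255),(270,140,305,180)),("tape",(40,150,120),(75,255,255),(320,165,365,195))):
    f=lambda i:[round(float(x.mean()),1) for x in np.nonzero(cv2.inRange(cv2.cvtColor(i[b[1]:b[3],b[0]:b[2]],cv2.COLOR_BGR2HSV),lo,hi))]
    print(n,f(d0),f(s["color"]))
E
```

```text
time_s: 62.55
eef_pos: [0.3911, 0.019, 0.2052]
eef_rot: [-0.001, 0.956, 0.294, 0.0]
wrist_force: [0.1, 1.1, 0.7]
opening: 0.658
grasp_force: 0.0
n [40, 32, 31, 34, 32, 40] rms 0.619 xy yaw [0.567  0.0117 0.1001] pitch roll deg [-0.4  -0.96] underside FL FR RL RR [21.3 24.3 22.4 25.4]
n [40, 31, 30, 34, 32, 40] rms 0.594 xy yaw [0.5673 0.011  0.0962] pitch roll deg [-0.36 -0.99] underside FL FR RL RR [21.9 25.  22.8 25.9]
62.65 [0.2 0.6 0.1] [0.389 0.021 0.204]
orange [23.3, 21.5] [21.6, 13.9]
red [37.1, 31.4] [37.2, 31.4]
green [24.6, 16.9] [26.6, 16.4]
tape [15.3, 20.6] [16.1, 33.3]
```

Run:
```python
from h import *
L=[("t0",cv2.imread("pics/side0.png"))]+[(n,np.load(n+".npy")) for n in("s_now","s1","s2")]+[("end",cam("side")["color"])]
T=[("t0",cv2.imread("pics/top0.png")),("t1",np.load("t1.npy")),("end",cam("top")["color"])]
def f(i,b,lo,hi):
    m=cv2.inRange(cv2.cvtColor(i[b[1]:b[3],b[0]:b[2]],cv2.COLOR_BGR2HSV),lo,hi);k=max(cv2.findContours(m,0,2)[0],key=cv2.contourArea);return cv2.boundingRect(k),cv2.contourArea(k)
for n,i in L: print(n,"orange",f(i,(262,212,320,262),(8,190,150),(22,255,255)))
for n,i in T: print(n,"orange",f(i,(355,200,405,245),(8,150,120),(25,255,255)),"tape",f(i,(210,160,255,205),(40,120,60),(75,255,255)),"green cap",f(i,(215,215,250,245),(0,0,150),(180,60,255)))
print("ring/jar top",f(T[-1][1],(280,165,325,215),(100,120,60),(130,255,255)),"dark cap",f(T[-1][1],(270,160,330,215),(0,0,0),(180,255,60)))
```

```text
t0 orange ((13, 11, 34, 31), 784.5)
s_now orange ((12, 12, 35, 30), 311.5)
s1 orange ((3, 10, 35, 31), 786.0)
s2 orange ((4, 11, 34, 30), 688.0)
end orange ((3, 13, 35, 28), 324.5)
t0 orange ((13, 10, 26, 25), 477.0) tape ((7, 8, 29, 28), 578.5) green cap ((5, 5, 20, 18), 256.0)
t1 orange ((11, 16, 26, 26), 477.0) tape ((7, 8, 29, 28), 578.5) green cap ((5, 5, 20, 18), 242.0)
end orange ((11, 16, 26, 26), 480.0) tape ((7, 8, 29, 28), 579.5) green cap ((5, 5, 20, 19), 261.0)
ring/jar top ((11, 34, 25, 7), 2.0) dark cap ((23, 10, 24, 25), 419.0)
```

```bash
python3 -m pendant '[[0.081,-0.161,0,0,0,0.103],[0.081,-0.161,0,0,0,0.103],[0.081,-0.161,0,0,0,0.103],[0.081,-0.161,0,0,0,0.103],[0.081,-0.161,0,0,0,0.103],[0.081,-0.161,0,0,0,0.104],[0,0,-0.1,0,0,0],[0,0,-0.1,0,0,0],[0,0,0,0,0,0],[0,0,0,0,0,0]]' 1
python3 - <<'E'
from h import *
o=ctrl.get_obs();print(o["q"].round(2),o["eef_rot"].round(3))
t=cam("top");print(bp(t,355+11+12.5,200+16+12.5,.13).round(4),bp(t,355+13+12.5,200+10+12,.13).round(4))
go(ori([0,-1],90),[.4865,-.172,.085])
E
```

```text
time_s: 64.0
eef_pos: [0.4899, -0.1759, 0.1651]
eef_rot: [-0.0, 0.707, 0.707, -0.001]
wrist_force: [-0.4, -0.2, 1.1]
opening: 0.998
grasp_force: 0.0
[-0.57  0.11  1.79 -0.    1.24 -0.57] [-0.     0.707  0.707 -0.001]
[ 0.4859 -0.1701  0.13  ] [ 0.5019 -0.175   0.13  ]
rot [ 0.001 -0.     0.   ] deg 0.0764932328757045 shift [-0.018  0.019 -0.402]
```

```bash
python3 -m pendant '[[-0.018,0.022,-0.05,0,0,0],[0,0,-0.1,0,0,0],[0,0,-0.1,0,0,0],[0,0,-0.1,0,0,0],[0,0,-0.05,0,0,0],[0,0,0,0,0,0],[0,0,0,0,0,0],[0,0,0,0,0,0],[0,0,0,0,0,0],[0,0,0,0,0,0]]' 1
python3 -m pendant '[[0,0,0,0,0,0],[0,0,0,0,0,0],[0,0,0,0,0,0],[0,0,0,0,0,0],[0,0,0,0,0,0],[0.02,-0.006,0,0,0,0],[0.02,-0.006,0,0,0,0],[0.02,-0.006,0,0,0,0],[0.02,-0.006,0,0,0,0],[0,0,0,0,0,0]]' -1
```

```text
time_s: 65.3
eef_pos: [0.4858, -0.1707, 0.0846]
eef_rot: [-0.0, 0.707, 0.707, -0.001]
wrist_force: [-0.6, -0.2, 0.1]
opening: 1.001
grasp_force: 0.0
time_s: 66.55
eef_pos: [0.501, -0.1752, 0.0851]
eef_rot: [-0.002, 0.707, 0.707, -0.001]
wrist_force: [-3.6, 2.1, 11.7]
opening: 0.674
grasp_force: 65.3
```

```bash
python3 -m pendant '[[0,0,0,0,0,0],[0,0,0,0,0,0],[0,0,0,0,0,0],[0,0,0,0,0,0],[0,0,0.05,0,0,0],[0,0,0.1,0,0,0],[0,0,0.2,0,0,0],[0,0,0.2,0,0,0],[0,0,0.1,0,0,0],[0,0,0,0,0,0]]' 1
python3 - <<'E'
from h import *
s=cam("side")["color"]
m=cv2.inRange(cv2.cvtColor(s[212:262,262:320],cv2.COLOR_BGR2HSV),(8,190,150),(22,255,255));print("orange side bbox (t0: 13,11,34,31)",cv2.boundingRect(m))
o=ctrl.get_obs();print(o["time_s"],o["wrist_force"].round(1))
print(ctrl.hand_in())
E
```

```text
time_s: 67.8
eef_pos: [0.5029, -0.1761, 0.217]
eef_rot: [0.002, 0.707, 0.707, -0.0]
wrist_force: [0.1, 0.6, -0.2]
opening: 1.005
grasp_force: 0.0
orange side bbox (t0: 13,11,34,31) (12, 11, 34, 31)
67.85 [-0.4  0.5 -0.1]
the job is handed in; nothing more can be done
None
```

I handed the job in at 67.9 s with the jar in the blue circle and both knobs turned; by my measurements the plate is close to level, but I did not re-measure it closely or test it for rocking after the last knob turn, and my gripper pushed the orange-cap bottle about 15 mm, which I put back to within a few millimetres.

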